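# Start a reading on the bench photometer

## Robot

A 6-joint arm with a two-finger parallel gripper is mounted at the origin on the work surface. World frame = base frame: x ahead of the robot, y to its left, z up, the work surface at z = 0. Lengths are in mm, angles in degrees, forces in N, time in s.
With the tool pointing down it reaches from about 300 to 850 mm from the base axis. Payload 4.2 kg.
Tool frame: the origin (TCP) lies at the very end of the fingers, on their centre line; the grasp point (between the pads) lies 19 mm behind it (env.grip_depth is the distance from the TCP to the grasp point, in mm); y points along the fingers, z is the direction in which the jaws open and shut, and the axes are right-handed (so a half turn about y gives the same grasp; the last joint's range is limited). The gripper opens to 91 mm and grips with 3 to 60 N. Pads are 32 mm wide; open, the fingers measure 118 mm over their backs; the gripper's body (76 mm by 178 mm) begins 60 mm behind the grasp point.
Start: joints at [62.853, 18.312, 89.639, -0, 72.044, -1.146], TCP at [252.077, 516.82, 188.076] pointing down, gripper open.
Joint ranges: [-177.97, 177.97], [-48.28, 115.42], [12.27, 149.76], [-77.06, 257.06], [2.81, 150.46], [-146.56, 146.56]. Speed limits (degrees/s): [147.25, 147.25, 180, 180, 180, 180].

## Interface

Orientations are given as [roll, pitch, yaw] about the fixed x, y, z axes, in that order (R = Rz(yaw) Ry(pitch) Rx(roll)).
In Python, from workcell import state, imaging, job, env gives the robot as it stands.
- The arm moves only by the shell command python3 -m pendant 'ROWS' [FORCE]. ROWS is JSON, a list of rows, each an object with "delta_pos": the shift along the tool's x, y, z in cm, a list of three; "twist": the turn, a rotation vector about the tool's x, y, z in degrees, a list of three; "grip": the opening in per cent of the stroke, from 0 (shut) to 100 (fully open). In form: [{"delta_pos": [tx, ty, tz], "twist": [wx, wy, wz], "grip": grip}, ...]. A call has exactly 5 rows; each row is the pose to reach, as a shift and turn from the pose commanded when the call began, along the tool's axes at that moment; what a row does not reach only later rows make up. A row lasts 1/10 s, in which the tool goes at most 50 mm and 8.59 degrees, less where a joint would pass 70% of its speed; a pose out of reach is approached as far as the arm can. A call with a gripper value outside its range is refused whole. The fingers move at their own pace and stop on an object; FORCE is the grip in N (left out, the last holds). Time passes only in rows, so rows that repeat a pose let the fingers close, or fill a call up. It gives the time, the measured TCP pose, the force and the opening at its end, in the units of the state.
- state(): the state, without advancing time (a new reading comes with each control period).
- imaging.grab_frame(name): name is "side" or "top"; returns (picture, depth): 400x640x3 uint8, red, green, blue; 400x640 float32, mm along the optical axis (not along the pixel's ray), 0 where there is no reading.
- imaging.camera_info(name): a dict with "fx", "fy", "cx", "cy" (pixels), "k1" (the pictures are not rectified: a ray, as slopes to the right and down, at radius r is drawn at 1 + k1 r^2 times it, then the intrinsics apply), "R" (3x3) and "t" (3): a world point X has camera coordinates R X + t. Camera axes: x right, y down, z forward; pixel columns grow to the right and rows downward; lengths in mm; the calibration is good to about 2 mm. A picture is of the moment at which its call begins. camera_info takes no time and is no camera call.
- job.job_done(): hands the job in, once; it reports no verdict.
The state is a dict: "time_s": time; "qpos": joint angles; "qvel": joint speeds; "effort": joint torques, N m; "ee_pos": TCP position; "ee_rot": TCP orientation; "force": force on the tool from outside, world axes, zero at the start; "torque": the same for the moment, N m; "gripper_width": finger opening in mm.
Only numpy, scipy, OpenCV 4.12 (cv2) and the standard library are available. Lean on these libraries where they do the work, as an engineer would, in place of code of your own. Each camera call takes 0.05 s, during which the arm holds its last target.

## Task

Start a reading on the bench photometer, the white instrument with the raised red hood along its back: first press the raised far half of its rocker switch fully down, then push its open cuvette tray fully home, then press the long start bar fully down, keep it down for about a second and let it come up again. Do it all by touch: pick nothing up, do not press the two small round keys, do not press the start bar before the tray is home, and leave everything else standing where it is.

Things in the scene. Friction and masses are not known exactly. Their poses are not given: they have to be found in the camera images.
- photometer: fixed white instrument, 220 mm deep (x) by 280 mm wide (y). Origin: centre of its underside. x points from front to back (away from the robot, turned up to 0.3 rad), y left, z up. Front face at x = -110 mm; flat deck at 85 mm height with, from left (+y): rocker, start bar, two round keys; red hood behind x = +50 mm, 125 mm high. Stands left or right in the work area, the mixer opposite.
- rocker (a joint): V-shaped rocker switch, 48 mm (x) by 30 mm (y): two flat 24 mm halves, bend 0.40 rad. Pivots about photometer y at (-50, +85, 89) mm. 0 = off: near half level, far half sloping up, its end at about 101 mm height. 0.40 = on, at its stop: far half level, its top at 91.5 mm, near half up. Stays where left; takes 2 to 6 N.
- rocker_pad (a point): point on the top face of the rocker's far half, 14 mm from the pivot; moves with the rocker. Press straight down here.
- tray (a joint): cuvette tray that slides out of the front face: 0 m = fully home, grows as it comes out, up to 0.045 m; starts 0.025 to 0.042 m out. Slides along the photometer's x axis with about 2.5 N of friction and stays where it is left.
- tray_front (a point): centre of the flat grey front plate's outer face, which looks to the photometer's -x; plate 90 mm wide (y), 56 mm high (18 to 74 mm above the table), 8 mm thick. Photometer y = -60 mm, height 46 mm. When home this point is 8 mm ahead of the front face, at photometer x = -118 mm. Free table in front of it.
- start (a joint): start bar, a key pushed straight down: 0 m = up, 0.006 m = fully down; springs back; 2.3 N to start moving it, 5 N fully down.
- start_top (a point): centre of the start bar's flat top: 22 mm (x) by 56 mm (y), at photometer (-60, 0) mm, top at 96 mm height when up, 90 mm when fully down.
- key_a (a joint): small round key nearest the start bar: 0 m = up, 0.006 m = fully down; springs back. Not to be pressed.
- key_a_top (a point): centre of its top: 18 mm diameter, photometer (-60, -65) mm, height 96 mm.
- key_b (a joint): the other small round key, same size and travel. Not to be pressed.
- key_b_top (a point): centre of its top: photometer (-60, -102) mm, height 96 mm.
- mixer: fixed tube roller mixer, 180 mm deep by 220 mm wide, 75 mm high, five black rollers along x. Origin at the centre of its underside.
- vial: small jar, 24 mm diameter, 38 mm high, standing loose on the photometer's deck behind the keys, near the hood. Origin at the centre of its underside. Leave it.
- reagent: white bottle, 42 mm diameter, 95 mm high, standing between photometer and mixer. Origin at the centre of its underside. Leave it.
- tip_box: yellow box of pipette tips, 90 by 85 by 56 mm high, near the robot. Origin at the centre of its underside. Leave it.
- rack: blue tube rack with tubes, 160 by 75 mm, 96 mm high, on the left side of the table. Origin at the centre of its underside. Leave it.
- jar: clear jar, 68 mm diameter, 85 mm high, on the right side of the table. Origin at the centre of its underside. Leave it.
- tube_a: sample tube, 15 mm diameter, 95 mm long, lying along the mixer's x in a groove between two rollers. Origin near its middle, on its axis. Leave it.
- tube_b: second sample tube, like the first, in the next groove. Leave it.

How it is judged:
By the outcome, as a careful person would: the job done as asked, in the order asked, and still so for the second after the job is handed in, with the robot touching nothing.
It also fails if it takes over 48 s, if anything falls off the work surface, if the arm or the gripper's body presses on something with over 40 N, if the wrist force passes 120 N, or if a joint passes its speed limit or range.

## Working session

There is one attempt and no reset: what is moved stays moved. The work goes in short steps, Python scripts to look and compute and a shell command to move; the robot and the scene stay as the last step left them, time stands still between calls to the robot, and variables do not carry over. Pictures are saved under pics/ and viewed, and the job is handed in when it is done.

```bash
ls; mkdir -p pics; python3 - <<'E'
from workcell import state, imaging, job, env
import cv2, numpy as np
s=state(); print(s)
for n in("side","top"):
    p,d=imaging.grab_frame(n); cv2.imwrite(f"pics/{n}0.png",p[:,:,::-1]); np.savez(f"pics/{n}0.npz",p=p,d=d)
    print(imaging.camera_info(n), (d>0).mean())
E
```

```text
pics
{'time_s': 0.0, 'qpos': array([ 6.28543946e+01,  1.83513477e+01,  8.97075339e+01, -3.35760792e-03,
        7.20410766e+01, -1.14414817e+00]), 'qvel': array([ 0.00508192,  0.01409218,  0.08444192, -0.02144385,  0.00820465,
        0.07347177]), 'effort': array([-4.51095202e-04, -4.12480116e+01, -2.31975496e+01,  7.29323085e-02,
        4.56687680e-02, -1.24244866e-04]), 'ee_pos': array([251.82897613, 516.31367611, 187.21559854]), 'ee_rot': array([-9.01000020e+01, -1.19562367e-03, -2.60004182e+01]), 'force': array([-0.17924978,  0.19203429, -0.27070846]), 'torque': array([-0.00953972, -0.02412631,  0.00356963]), 'gripper_width': 91.11617409506385}
{'fx': 507.2103800873452, 'fy': 507.2103800873452, 'cx': 325.39206465464497, 'cy': 189.02127646039608, 'k1': 0.045517803698153586, 'R': array([[ 0.88588707, -0.46366761,  0.01471199],
       [-0.29065844, -0.57949276, -0.76138414],
       [ 0.36155466,  0.6702242 , -0.64813405]]), 't': array([-429.71411463,  195.47964138, 1526.52808189])} 0.9825390625
{'fx': 398.18544412822297, 'fy': 398.18544412822297, 'cx': 314.16144033411115, 'cy': 201.11499073732497, 'k1': -0.01426358592143103, 'R': array([[ 0.11348135, -0.99353029,  0.00442125],
       [-0.97119067, -0.11186607, -0.21041545],
       [ 0.20954871,  0.01958436, -0.97760206]]), 't': array([ -52.97213081,  477.24923455, 1314.52758899])} 0.99592578125
```

View pics/side0.png

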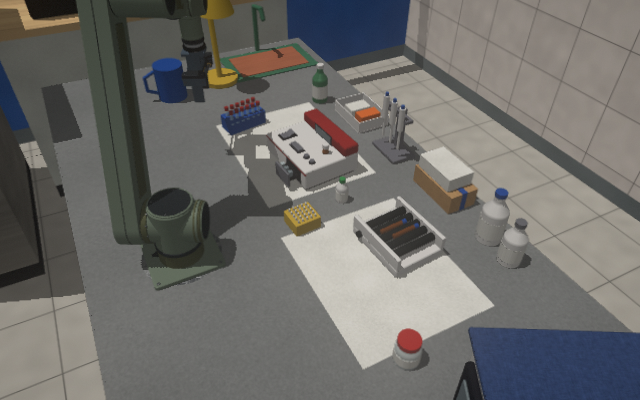

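View pics/top0.png

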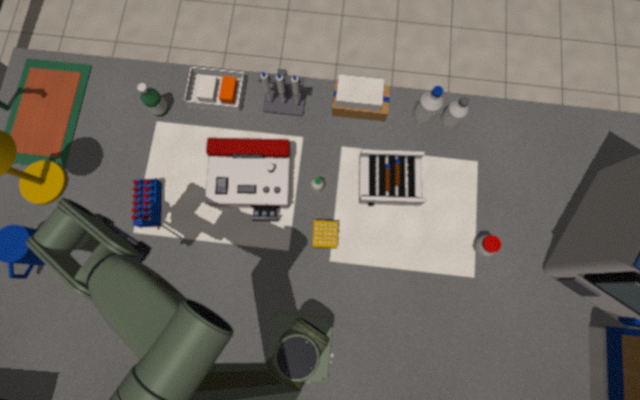

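The top view shows the photometer with its hood near (248,147), rocker (222,185), bar (246,188), keys (266,190) and (277,190), and tray (266,212). Next I'll zoom in.

```bash
python3 - <<'E'
import cv2,numpy as np
p=np.load('pics/top0.npz')['p'][125:235,190:310]; cv2.imwrite('pics/topz.png',cv2.resize(p[:,:,::-1],None,fx=6,fy=5.4*1,interpolation=cv2.INTER_CUBIC)[:600])
p=np.load('pics/side0.npz')['p'][95:205,250:390]; cv2.imwrite('pics/sidez.png',cv2.resize(p[:,:,::-1],None,fx=5,fy=5,interpolation=cv2.INTER_CUBIC))
E
```

```text
(no output)
```

View pics/topz.png

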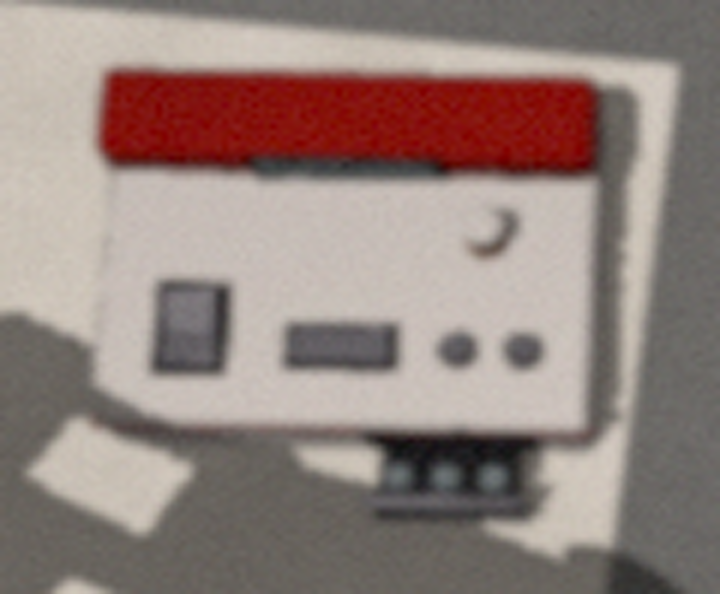

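View pics/sidez.png

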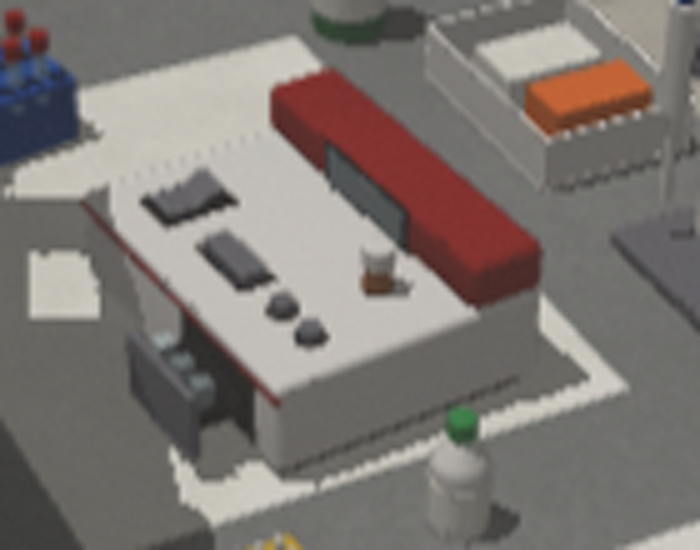

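```bash
cat > h.py <<'E'
from workcell import state, imaging, job, env
import cv2, numpy as np
def ray(n,uv):
    c=imaging.camera_info(n)
    K=np.array([[c['fx'],0,c['cx']],[0,c['fy'],c['cy']],[0,0,1.]])
    q=cv2.undistortPoints(np.array(uv,float).reshape(-1,1,2),K,np.array([c['k1'],0,0,0,0.])).reshape(-1,2)
    R=np.array(c['R']);t=np.array(c['t'])
    return -R.T@t,(np.c_[q,np.ones(len(q))]@R)
def onz(n,uv,z):
    o,d=ray(n,uv); z=np.broadcast_to(z,len(d)); return o+d*((z-o[2])/d[:,2])[:,None]
def tri(u1,u2):
    o1,d1=ray('top',u1);o2,d2=ray('side',u2);out=[]
    for a,b in zip(d1,d2):
        s,r,*_=np.linalg.lstsq(np.c_[a,-b],o2-o1,rcond=None)
        p=o1+a*s[0];q=o2+b*s[1]; out.append(np.r_[(p+q)/2,np.linalg.norm(p-q)])
    return np.array(out)
E
python3 - <<'E'
from h import *
for n,(r0,r1,c0,c1) in dict(top=(170,232,207,292),side=(95,205,260,372)).items():
    z=np.load(f'pics/{n}0.npz');p=z['p'];d=z['d']
    hsv=cv2.cvtColor(p,cv2.COLOR_RGB2HSV)
    m=np.zeros(p.shape[:2],np.uint8); m[r0:r1,c0:c1]=(p[r0:r1,c0:c1].max(2)<(145))
    # world height from depth restrict to deck
    v,u=np.mgrid[0:400,0:640]; uv=np.c_[u.ravel(),v.ravel()]
    o,dr=ray(n,uv); W=(o+dr*d.ravel()[:,None]).reshape(400,640,3)
    np.save(f'pics/{n}W.npy',W)
    m&=((W[...,2]>80)&(W[...,2]<108)).astype(np.uint8)
    k,l,s,c=cv2.connectedComponentsWithStats(m)
    for i in range(1,k):
        if s[i,4]>12: 
            q=l==i; print(n,i,s[i],c[i].round(2),np.median(W[q],0).round(1), W[q].max(0).round(0))
    red=((hsv[...,0]<8)|(hsv[...,0]>172))&(hsv[...,1]>150)&(W[...,2]>117)&(W[...,2]<133)
    a=W[red&(W[...,0]<700)]; a=a[(a[:,1]>0)&(a[:,1]<450)]
    print('hood',len(a),a.mean(0),cv2.minAreaRect(a[:,:2].astype(np.float32)))
E
```

```text
top 4 [215 177  14  18 226] [221.56 185.5 ] [490.1 315.6  88.8] [522. 340. 104.]
top 5 [237 185  20   9 170] [246.64 188.95] [487.3 229.5  92.1] [505. 265. 102.]
top 7 [263 187   7   6  32] [265.84 189.44] [493.1 165.5  94. ] [503. 177.  99.]
top 8 [274 187   6   6  32] [276.5 189.5] [495.8 130.3  95. ] [506. 140. 100.]
top 11 [207 198  13   6  34] [211.32 201.26] [432.6 345.5  83.1] [443. 359.  88.]
hood 1228 [624.05367875 241.7916318  123.33440828] ((624.1286010742188, 242.49388122558594), (55.934078216552734, 271.7110290527344), 5.070988178253174)
side 1 [304 117  54  43 262] [332.48 141.81] [607.2 179.7  97.9] [668. 376. 108.]
side 2 [278 129  20  12 121] [287.31 134.54] [492.1 312.7  91. ] [527. 341. 104.]
side 3 [267 132   5   6  21] [269.52 134.71] [435.4 351.7  84.6] [448. 366.  93.]
side 6 [289 141  16  13 107] [296.42 146.79] [486.5 231.6  93.2] [511. 269. 101.]
side 8 [322 149  10   5  38] [326.05 151.29] [564.2 155.8  94. ] [588. 185. 108.]
side 10 [303 153   7   6  32] [306.12 155.84] [495.3 169.   91.4] [512. 191.  96.]
side 13 [309 159   6   6  31] [311.45 161.42] [498.7 130.2  90.2] [508. 158.  98.]
side 30 [339 177   7   7  37] [342. 180.] [542.9  -3.9  91.3] [554.   8.  99.]
hood 594 [627.02404106 234.01931288 125.38788401] ((626.5628662109375, 242.29351806640625), (57.57761001586914, 270.23492431640625), 4.885872840881348)
```

```bash
python3 - <<'E'
from h import *
T=[[246.64,188.95],[265.84,189.44],[276.5,189.5]];S=[[296.42,146.79],[306.12,155.84],[311.45,161.42]]
print(tri(T,S).round(1))
mod=np.array([[-60,0],[-60,-65],[-60,-102]],float)
for n,uv in(('top',T),('side',S)): print(n,onz(n,uv,93).round(1).tolist())
P=np.vstack([ (onz('top',T,93)+onz('side',S,93))[:,:2]/2, [624.1+626.6,242.4*2]*np.array([.5])]); mod=np.vstack([mod,[80,0]])
# rigid fit
a=mod-mod.mean(0);b=P-P.mean(0)
th=np.arctan2((a[:,0]*b[:,1]-a[:,1]*b[:,0]).sum(),(a*b).sum())
R=np.array([[np.cos(th),-np.sin(th)],[np.sin(th),np.cos(th)]]); t=P.mean(0)-R@mod.mean(0)
print('yaw',np.degrees(th),'origin',t,'res',(P-(mod@R.T+t)).round(1).tolist())
for k,m in dict(start=(-60,0),rpad=(-36.5,85),piv=(-50,85),ka=(-60,-65),trayhome=(-118,-60),frontR=(-110,-140)).items(): print(k,(R@m+t).round(1))
# tray plate by depth points in side & top, in photometer frame
for n in('top','side'):
    W=np.load(f'pics/{n}W.npy').reshape(-1,3); L=(W[:,:2]-t)@R
    k=(L[:,0]<-112)&(L[:,0]>-180)&(abs(L[:,1]+60)<60)&(W[:,2]>25)&(W[:,2]<85)
    q=np.c_[L[k],W[k,2]]; print(n,k.sum(),np.percentile(q,[2,10,50,90,98],axis=0).round(1).tolist())
W=np.load('pics/topW.npy').reshape(-1,3); L=(W[:,:2]-t)@R
k=(abs(L[:,0])<40)&(abs(L[:,1])<100); print('deck',np.median(W[k,2]))
W=np.load('pics/sideW.npy').reshape(-1,3); L=(W[:,:2]-t)@R
k=(abs(L[:,0])<40)&(abs(L[:,1])<100); print('deck',np.median(W[k,2]))
s=state();print(s['ee_pos'],s['ee_rot'])
E
```

```text
[[487.4 229.8  92.    1.1]
 [493.5 165.5  92.8   2.4]
 [497.2 130.4  91.4   1.4]]
top [[486.6, 229.8, 93.0], [492.3, 165.8, 93.0], [496.2, 130.4, 93.0]]
side [[487.4, 228.5, 93.0], [494.7, 165.2, 93.0], [497.0, 128.5, 93.0]]
yaw 5.350929051046007 origin [546.62090923 235.52701575] res [[0.1, -0.8], [0.6, 0.3], [0.2, 1.1], [-0.9, -0.6]]
start [486.9 229.9]
rpad [502.4 316.8]
piv [488.9 315.5]
ka [492.9 165.2]
trayhome [434.7 164.8]
frontR [450.2  85.9]
top 351 [[-157.3, -100.2, 28.8], [-156.9, -93.5, 45.8], [-139.7, -59.3, 52.9], [-118.1, -26.8, 72.9], [-113.2, -19.4, 76.0]]
side 300 [[-156.2, -101.8, 26.7], [-154.5, -96.8, 35.9], [-149.9, -67.6, 55.2], [-121.2, -27.0, 72.1], [-114.1, -17.2, 74.6]]
deck 83.92649604981273
deck 85.43787823309992
[251.86841958 516.37188566 187.31095477] [-9.00902059e+01  8.80289474e-04 -2.60028875e+01]
```

The pose is consistent across the bar, keys and hood to about 1 mm: origin (546.6, 235.5), yaw 5.35°. The tray is about 38 mm out. I'll move above the rocker with the fingers shut and aligned to the photometer.

```bash
python3 -m pendant '[{"delta_pos":[5,0,-1],"twist":[0,-8,0],"grip":0},{"delta_pos":[10,0,-2],"twist":[0,-16,0],"grip":0},{"delta_pos":[15,0.5,-3.2],"twist":[0,-24,0],"grip":0},{"delta_pos":[20,1,-4.2],"twist":[0,-31.35,0],"grip":0},{"delta_pos":[25,1.5,-5.3],"twist":[0,-31.35,0],"grip":0}]' 20
cat > w.py <<'E'
from h import *
import sys
from scipy.spatial.transform import Rotation as Ro
o=np.array([546.62,235.53,0]);Rp=Ro.from_euler('z',5.35,degrees=True).as_matrix()
s=state();Rt=Ro.from_euler('xyz',s['ee_rot'],degrees=True).as_matrix()
print('t',s['time_s'],'in photometer',(Rp.T@(s['ee_pos']-o)).round(1),'rot',s['ee_rot'].round(2),'F',s['force'].round(1),'w',s['gripper_width'])
if len(sys.argv)>3:
    print('delta cm',((Rt.T@(Rp@np.array(list(map(float,sys.argv[1:4])))+o-s['ee_pos']))/10).round(2))
E
python3 w.py -31.5 85 125
```

```text
time_s: 0.6
ee_pos: [442.9, 367.4, 174.1]
ee_rot: [-90.0, 0.0, 5.5]
force: [0.2, 0.2, 0.1]
gripper_width: 54.1
t 0.6 in photometer [-90.9 141.  174.1] rot [-9.00e+01  2.00e-02  5.51e+00] F [0.2 0.2 0.1] w 54.12149168674973
delta cm [ 5.93  4.91 -5.62]
```

```bash
python3 -m pendant '[{"delta_pos":[3,1,-3],"twist":[0,0,0],"grip":0},{"delta_pos":[5.7,2.5,-5.4],"twist":[0,0,0],"grip":0},{"delta_pos":[5.7,4,-5.4],"twist":[0,0,0],"grip":0},{"delta_pos":[5.7,4,-5.4],"twist":[0,0,0],"grip":0},{"delta_pos":[5.7,4,-5.4],"twist":[0,0,0],"grip":0}]'
python3 w.py -31.5 85 110
python3 - <<'E'
from h import *
p,d=imaging.grab_frame('side'); cv2.imwrite('pics/side1.png',cv2.resize(p[60:220,220:400,::-1],None,fx=3.7,fy=3.7,interpolation=cv2.INTER_CUBIC))
E
```

```text
time_s: 1.1
ee_pos: [503.3, 320.4, 134.3]
ee_rot: [-90.0, 0.1, 5.4]
force: [-0.7, 0.6, 0.0]
gripper_width: 13.9
t 1.1 in photometer [-35.2  88.5 134.3] rot [-9.001e+01  6.000e-02  5.360e+00] F [-0.7  0.6  0. ] w 13.932229567506193
delta cm [ 0.37  2.43 -0.35]
```

View pics/side1.png

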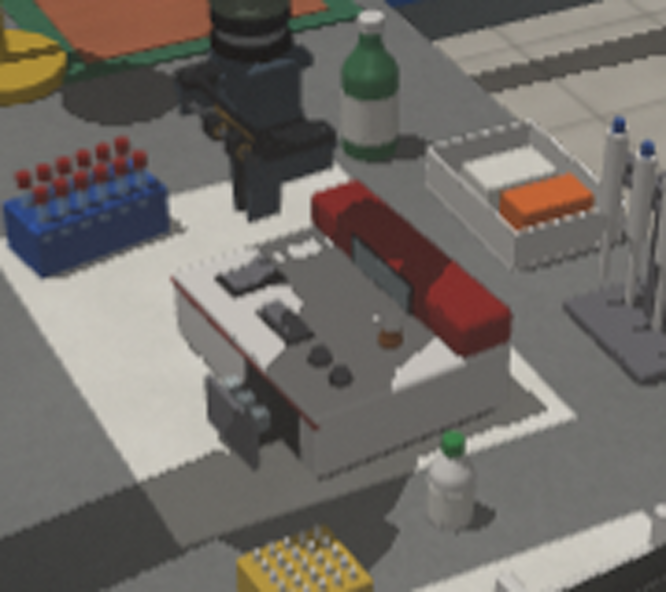

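The shut fingers hang above the rocker, with their tips at about (263,215) in this crop; the rocker is at (252,275). Now moving down.

```bash
python3 -m pendant '[{"delta_pos":[0.35,0.8,-0.35],"twist":[0,0,0],"grip":0},{"delta_pos":[0.35,1.6,-0.35],"twist":[0,0,0],"grip":0},{"delta_pos":[0.35,2.2,-0.35],"twist":[0,0,0],"grip":0},{"delta_pos":[0.35,2.2,-0.35],"twist":[0,0,0],"grip":0},{"delta_pos":[0.35,2.2,-0.35],"twist":[0,0,0],"grip":0}]'
python3 w.py -31.5 85 91.5
```

```text
time_s: 1.65
ee_pos: [507.3, 317.3, 112.3]
ee_rot: [-90.0, 0.0, 5.4]
force: [-0.3, 0.4, 0.4]
gripper_width: 0.5
t 1.65 in photometer [-31.5  85.  112.3] rot [-9.00e+01  2.00e-02  5.36e+00] F [-0.3  0.4  0.4] w 0.45272853266845764
delta cm [ 0.    2.08 -0.  ]
```

```bash
python3 -m pendant '[{"delta_pos":[0,0.6,0],"twist":[0,0,0],"grip":0},{"delta_pos":[0,1,0],"twist":[0,0,0],"grip":0},{"delta_pos":[0,1.3,0],"twist":[0,0,0],"grip":0},{"delta_pos":[0,1.6,0],"twist":[0,0,0],"grip":0},{"delta_pos":[0,1.8,0],"twist":[0,0,0],"grip":0}]'
python3 w.py -31.5 85 91.5
```

```text
time_s: 2.15
ee_pos: [507.5, 317.1, 94.2]
ee_rot: [-90.0, 0.0, 5.3]
force: [-0.6, -0.3, 0.4]
gripper_width: 0.3
t 2.15 in photometer [-31.4  84.9  94.2] rot [-9.00e+01  1.00e-02  5.34e+00] F [-0.6 -0.3  0.4] w 0.2728905041180473
delta cm [-0.01  0.27  0.01]
```

```bash
python3 -m pendant '[{"delta_pos":[0,0.1,0],"twist":[0,0,0],"grip":0},{"delta_pos":[0,0.2,0],"twist":[0,0,0],"grip":0},{"delta_pos":[0,0.3,0],"twist":[0,0,0],"grip":0},{"delta_pos":[0,0.3,0],"twist":[0,0,0],"grip":0},{"delta_pos":[0,0.3,0],"twist":[0,0,0],"grip":0}]'
python3 w.py -31.5 85 91.5
python3 - <<'E'
from h import *
for n,a in(('side',np.s_[95:205,250:370]),('top',np.s_[125:235,190:310])):
    p,d=imaging.grab_frame(n); cv2.imwrite(f'pics/{n}2.png',cv2.resize(p[a][:,:,::-1],None,fx=5,fy=5,interpolation=cv2.INTER_CUBIC))
E
```

```text
time_s: 2.65
ee_pos: [507.6, 317.2, 91.6]
ee_rot: [-90.0, -0.0, 5.3]
force: [0.1, -0.1, 0.7]
gripper_width: 0.4
t 2.65 in photometer [-31.3  84.9  91.6] rot [-8.999e+01 -1.000e-02  5.350e+00] F [ 0.1 -0.1  0.7] w 0.3685407032307638
delta cm [-0.02  0.01  0.01]
```

View pics/side2.png

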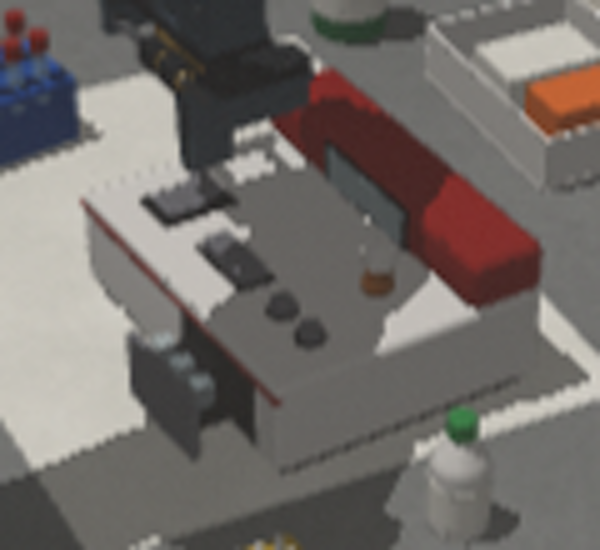

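View pics/top2.png

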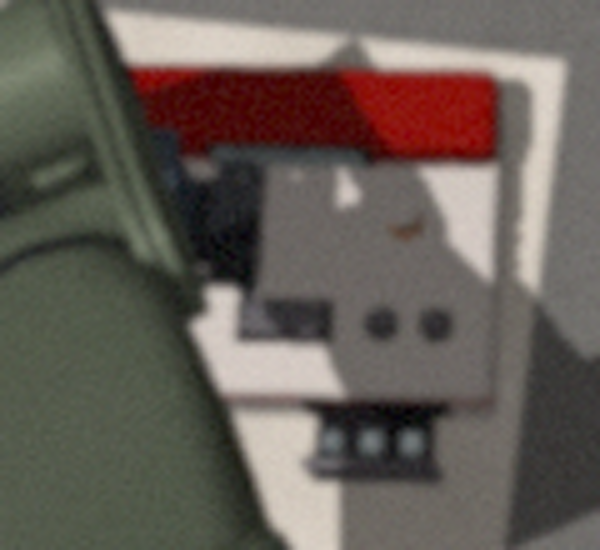

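```bash
python3 - <<'E'
from h import *
o=np.array([546.62,235.53,0]);a=np.radians(5.35);R=np.array([[np.cos(a),-np.sin(a),0],[np.sin(a),np.cos(a),0],[0,0,1]])
n='side'
c=imaging.camera_info(n);K=np.array([[c['fx'],0,c['cx']],[0,c['fy'],c['cy']],[0,0,1.]])
pts=dict(tcp=(-31.3,85,91.6),f1=(-47.3,71.5,91.6),f2=(-15.3,71.5,91.6),f3=(-47.3,98.5,91.6),rn=(-74,70,91),rf=(-26,70,101),rnl=(-74,100,91),rfl=(-26,100,101))
for k,m in pts.items():
    X=R@np.array(m)+o
    u=cv2.projectPoints(X.reshape(1,3),cv2.Rodrigues(np.array(c['R']))[0],np.array(c['t']),K,np.array([c['k1'],0,0,0,0]))[0].ravel()
    print(k,u.round(1),((u-[250,95])*5).round())
E
```

```text
tcp [291.1 133. ] [206. 190.]
f1 [289.2 136.1] [196. 205.]
f2 [296.7 133.5] [234. 192.]
f3 [285.5 132.5] [177. 188.]
rn [283.  138.6] [165. 218.]
rf [294.4 132.4] [222. 187.]
rnl [278.9 134.6] [145. 198.]
rfl [290.2 128.5] [201. 167.]
```

```bash
python3 - <<'E'
from h import *
p,d=imaging.grab_frame('side'); np.savez('pics/side3.npz',p=p,d=d); cv2.imwrite('pics/side3.png',cv2.resize(p[90:150,260:330,::-1],None,fx=10,fy=10,interpolation=cv2.INTER_NEAREST))
v,u=np.mgrid[0:400,0:640]
o,dr=ray('side',np.c_[u.ravel(),v.ravel()]);W=(o+dr*d.ravel()[:,None]).reshape(400,640,3)
o=np.array([546.62,235.53,0]);a=np.radians(5.35);R=np.array([[np.cos(a),-np.sin(a),0],[np.sin(a),np.cos(a),0],[0,0,1]])
L=(W-o)@R
for u in (288,290,293):
  for v in range(116,142,2): print(u,v,L[v,u].round(0),p[v,u])
s=state();print(s['ee_pos'],s['force'])
E
```

```text
288 116 [-46.  77. 174.] [49 51 53]
288 118 [-48.  73. 168.] [50 51 53]
288 120 [-45.  80. 155.] [49 51 53]
288 122 [-51.  69. 155.] [51 54 57]
288 124 [-50.  72. 144.] [56 59 62]
288 126 [-45.  81. 129.] [57 59 61]
288 128 [-46.  80. 122.] [53 55 57]
288 130 [-32. 107.  93.] [105 104 106]
288 132 [-37.  97.  91.] [102 100 104]
288 134 [-44.  87.  91.] [100  99 102]
288 136 [-51.  73.  92.] [84 83 85]
288 138 [-56.  65.  90.] [70 67 66]
288 140 [-58.  61.  84.] [193 189 184]
290 116 [-38.  76. 172.] [49 50 52]
290 118 [-37.  78. 162.] [49 50 53]
290 120 [-40.  74. 156.] [50 52 54]
290 122 [-41.  73. 149.] [51 52 54]
290 124 [-38.  79. 136.] [50 52 54]
290 126 [-43.  70. 135.] [52 54 57]
290 128 [-36.  83. 117.] [56 56 58]
290 130 [-28.  98.  96.] [63 61 61]
290 132 [-34.  89.  94.] [61 60 61]
290 134 [-41.  76.  96.] [87 85 88]
290 136 [-45.  69.  93.] [54 53 52]
290 138 [-46.  67.  85.] [148 144 140]
290 140 [-54.  54.  87.] [194 190 184]
293 116 [-66.   6. 219.] [48 50 52]
293 118 [-65.   8. 209.] [49 50 52]
293 120 [-65.   8. 201.] [50 52 55]
293 122 [-28.  73. 145.] [49 51 54]
293 124 [-24.  81. 131.] [51 52 54]
293 126 [-25.  80. 123.] [50 52 54]
293 128 [ -8. 112.  90.] [91 90 87]
293 130 [-13. 104.  88.] [111 109 107]
293 132 [-29.  75. 101.] [69 67 68]
293 134 [-25.  83.  86.] [49 49 47]
293 136 [-32.  70.  87.] [51 49 48]
293 138 [-38.  60.  86.] [193 189 184]
293 140 [-44.  50.  86.] [191 187 182]
[507.56038631 317.19828632  91.57693036] [-0.26844021 -0.08148303 -0.49163418]
```

View pics/side3.png

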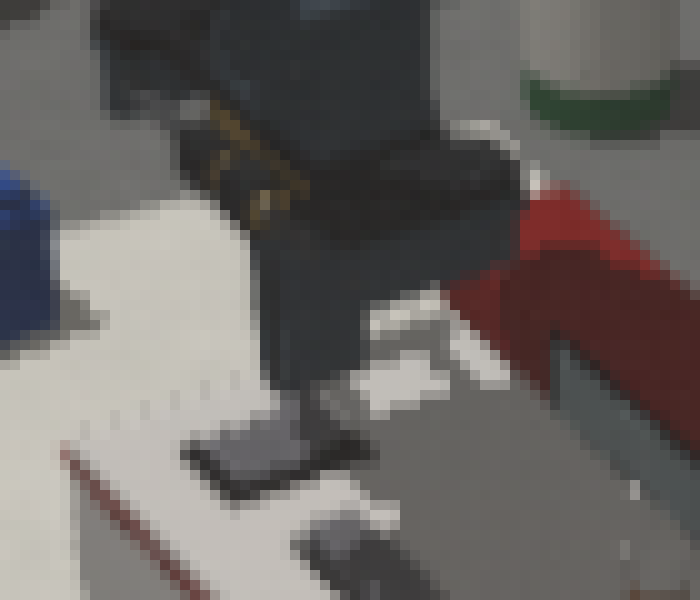

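Force and depth both say there's no contact yet: the fingertips show about 20 mm higher than the reported TCP. The rocker is still off, so I'll go down by touch.

```bash
python3 -m pendant '[{"delta_pos":[0,0.2,0],"twist":[0,0,0],"grip":0},{"delta_pos":[0,0.4,0],"twist":[0,0,0],"grip":0},{"delta_pos":[0,0.6,0],"twist":[0,0,0],"grip":0},{"delta_pos":[0,0.6,0],"twist":[0,0,0],"grip":0},{"delta_pos":[0,0.6,0],"twist":[0,0,0],"grip":0}]'
python3 - <<'E'
from h import *
p,d=imaging.grab_frame('side'); cv2.imwrite('pics/side4.png',cv2.resize(p[90:150,260:330,::-1],None,fx=10,fy=10,interpolation=cv2.INTER_NEAREST))
print(state()['force'],state()['effort'],env.grip_depth, [x for x in dir(env) if x[0]!='_'])
E
```

```text
time_s: 3.3
ee_pos: [507.5, 317.1, 85.4]
ee_rot: [-90.0, 0.0, 5.4]
force: [-1.1, 0.4, -0.6]
gripper_width: 0.3
[-0.3142066   0.40325962  0.15548882] [ 4.28656995e-04 -4.48497748e+01 -2.07114726e+01  7.43145483e-04
  8.90866248e-02 -6.42596216e-07] 18.8 ['Unreachable', 'grip_depth']
```

View pics/side4.png

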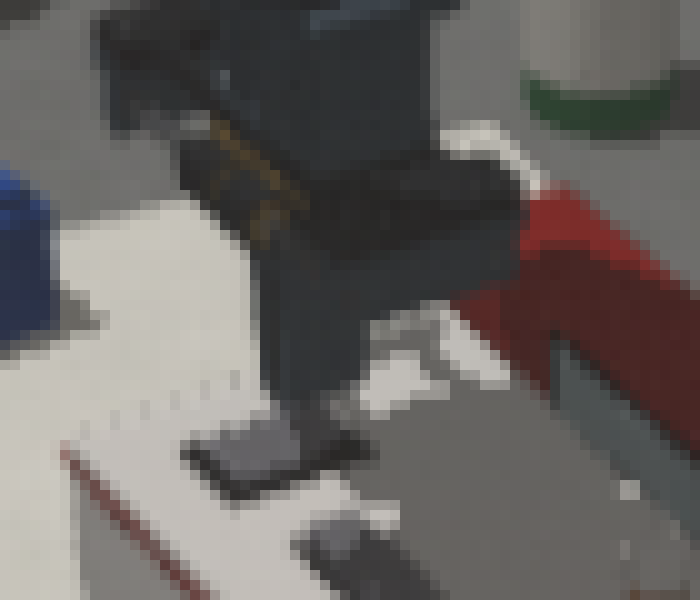

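```bash
for i in 1; do python3 -m pendant '[{"delta_pos":[0,0.1,0],"twist":[0,0,0],"grip":0},{"delta_pos":[0,0.2,0],"twist":[0,0,0],"grip":0},{"delta_pos":[0,0.3,0],"twist":[0,0,0],"grip":0},{"delta_pos":[0,0.4,0],"twist":[0,0,0],"grip":0},{"delta_pos":[0,0.4,0],"twist":[0,0,0],"grip":0}]'; done
```

```text
time_s: 3.85
ee_pos: [507.4, 317.1, 81.3]
ee_rot: [-90.0, 0.0, 5.3]
force: [-0.2, -1.1, -0.4]
gripper_width: 0.5
```

```bash
python3 -m pendant '[{"delta_pos":[0,0.1,0],"twist":[0,0,0],"grip":0},{"delta_pos":[0,0.2,0],"twist":[0,0,0],"grip":0},{"delta_pos":[0,0.3,0],"twist":[0,0,0],"grip":0},{"delta_pos":[0,0.4,0],"twist":[0,0,0],"grip":0},{"delta_pos":[0,0.4,0],"twist":[0,0,0],"grip":0}]'
python3 - <<'E'
from h import *
p,d=imaging.grab_frame('side'); cv2.imwrite('pics/side5.png',cv2.resize(p[90:150,260:330,::-1],None,fx=10,fy=10,interpolation=cv2.INTER_NEAREST))
print(state()['force'])
E
```

```text
time_s: 4.35
ee_pos: [507.4, 317.1, 77.3]
ee_rot: [-90.0, 0.0, 5.4]
force: [-0.1, -0.6, -0.4]
gripper_width: 0.7
[-0.53606223  0.24052889 -0.67532658]
```

View pics/side5.png

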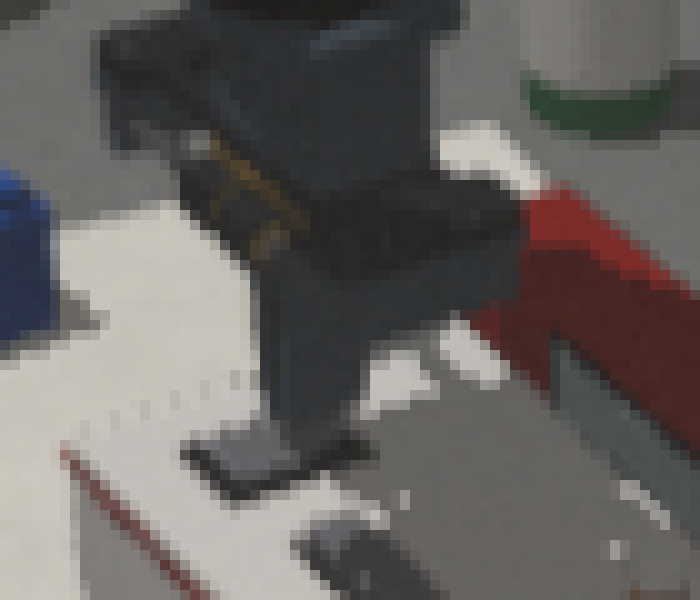

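```bash
python3 -m pendant '[{"delta_pos":[0,0.1,0],"twist":[0,0,0],"grip":0},{"delta_pos":[0,0.2,0],"twist":[0,0,0],"grip":0},{"delta_pos":[0,0.3,0],"twist":[0,0,0],"grip":0},{"delta_pos":[0,0.4,0],"twist":[0,0,0],"grip":0},{"delta_pos":[0,0.4,0],"twist":[0,0,0],"grip":0}]'
```

```text
time_s: 4.9
ee_pos: [508.0, 317.3, 73.8]
ee_rot: [-90.0, -0.1, 5.4]
force: [0.7, -1.1, 1.0]
gripper_width: 0.6
```

```bash
python3 -m pendant '[{"delta_pos":[0,0.1,0],"twist":[0,0,0],"grip":0},{"delta_pos":[0,0.2,0],"twist":[0,0,0],"grip":0},{"delta_pos":[0,0.3,0],"twist":[0,0,0],"grip":0},{"delta_pos":[0,0.4,0],"twist":[0,0,0],"grip":0},{"delta_pos":[0,0.4,0],"twist":[0,0,0],"grip":0}]'
python3 - <<'E'
from h import *
p,d=imaging.grab_frame('side'); cv2.imwrite('pics/side6.png',cv2.resize(p[90:150,260:330,::-1],None,fx=10,fy=10,interpolation=cv2.INTER_NEAREST))
print(state()['force'])
E
```

```text
time_s: 5.4
ee_pos: [507.5, 317.3, 69.4]
ee_rot: [-90.0, 0.0, 5.3]
force: [1.5, -0.8, 3.1]
gripper_width: 0.5
[ 0.27225536 -0.12558371  1.0709711 ]
```

View pics/side6.png

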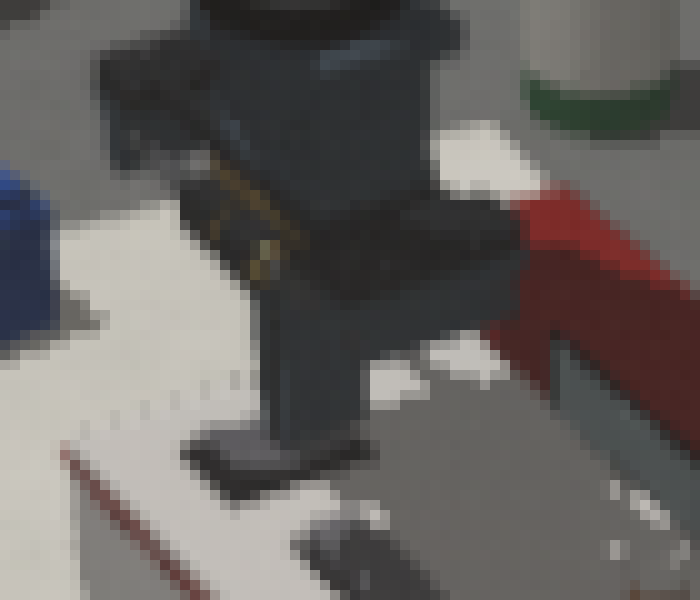

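Contact: the force is now about 3 N and the rocker's near end is starting to lift, around (190,450). I'll keep pressing to the stop.

```bash
python3 -m pendant '[{"delta_pos":[0,0.1,0],"twist":[0,0,0],"grip":0},{"delta_pos":[0,0.2,0],"twist":[0,0,0],"grip":0},{"delta_pos":[0,0.3,0],"twist":[0,0,0],"grip":0},{"delta_pos":[0,0.3,0],"twist":[0,0,0],"grip":0},{"delta_pos":[0,0.3,0],"twist":[0,0,0],"grip":0}]'
```

```text
time_s: 5.95
ee_pos: [507.5, 317.2, 66.7]
ee_rot: [-90.0, -0.0, 5.3]
force: [0.8, -0.2, 5.3]
gripper_width: 0.5
```

```bash
python3 -m pendant '[{"delta_pos":[0,0.1,0],"twist":[0,0,0],"grip":0},{"delta_pos":[0,0.2,0],"twist":[0,0,0],"grip":0},{"delta_pos":[0,0.2,0],"twist":[0,0,0],"grip":0},{"delta_pos":[0,0.2,0],"twist":[0,0,0],"grip":0},{"delta_pos":[0,0.2,0],"twist":[0,0,0],"grip":0}]'
```

```text
time_s: 6.45
ee_pos: [507.6, 317.3, 66.3]
ee_rot: [-90.0, -0.1, 5.3]
force: [-1.0, -1.0, 12.7]
gripper_width: 0.6
```

It hit a hard stop at reported z 66.3, so the closed tip sits about 25 mm above the reported TCP. I'll lift and verify.

```bash
python3 -m pendant '[{"delta_pos":[0,-2,0],"twist":[0,0,0],"grip":0},{"delta_pos":[0,-5,0],"twist":[0,0,0],"grip":0},{"delta_pos":[-5,-6,0],"twist":[0,0,0],"grip":0},{"delta_pos":[-10,-6,0],"twist":[0,0,0],"grip":0},{"delta_pos":[-14,-6,-4],"twist":[0,0,0],"grip":0}]'
python3 - <<'E'
from h import *
p,d=imaging.grab_frame('side'); cv2.imwrite('pics/side7.png',cv2.resize(p[60:200,240:380,::-1],None,fx=4.2,fy=4.2,interpolation=cv2.INTER_CUBIC))
cv2.imwrite('pics/side7b.png',cv2.resize(p[110:170,260:330,::-1],None,fx=10,fy=10,interpolation=cv2.INTER_NEAREST))
E
python3 w.py -195 -60 90
```

```text
time_s: 6.95
ee_pos: [373.3, 270.8, 123.9]
ee_rot: [-90.0, 0.1, 5.5]
force: [-0.1, -1.1, 0.6]
gripper_width: 0.4
t 7.0 in photometer [-179.1   42.8  121.6] rot [-90.54   0.88   5.5 ] F [-7.4 -7.4 -0.7] w 0.7924457064127132
delta cm [ -1.57   3.28 -10.24]
```

View pics/side7.png

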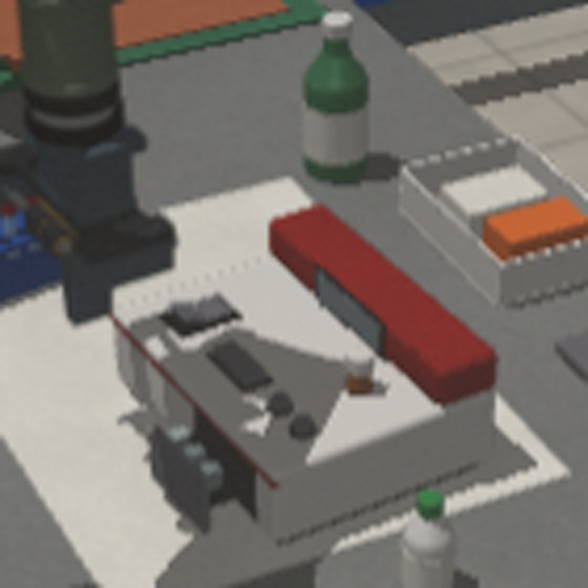

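View pics/side7b.png

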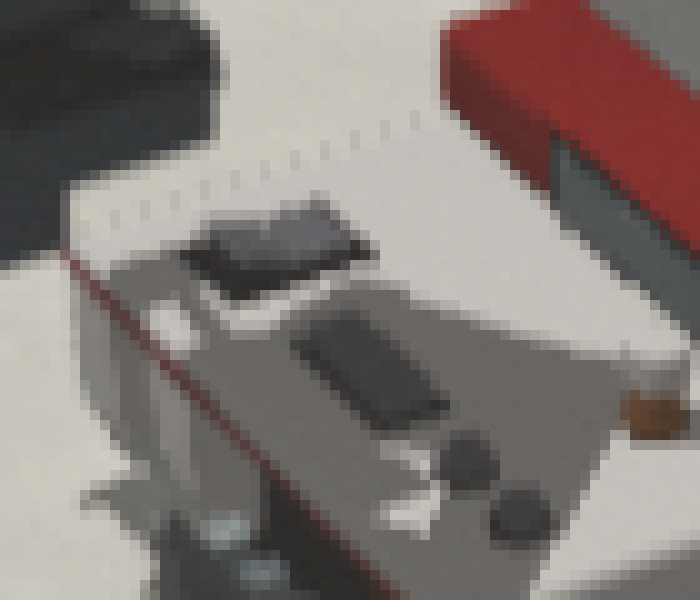

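The rocker is only partly over: the far end is still raised, at about (320,205) in the zoom. The flat tip probably bridged the V. I'll measure where the fingertip really is relative to the reported TCP.

```bash
python3 - <<'E'
from h import *
o=np.array([546.62,235.53,0]);a=np.radians(5.35);R=np.array([[np.cos(a),-np.sin(a),0],[np.sin(a),np.cos(a),0],[0,0,1]])
s=state();print(s['ee_pos'],s['ee_rot'],s['force'])
p,d=imaging.grab_frame('side');pt,dt=imaging.grab_frame('top')
np.savez('pics/side8.npz',p=p,d=d);np.savez('pics/top8.npz',p=pt,d=dt)
cv2.imwrite('pics/side8.png',cv2.resize(p[80:150,235:305,::-1],None,fx=8,fy=8,interpolation=cv2.INTER_NEAREST))
cv2.imwrite('pics/top8.png',cv2.resize(pt[150:270,160:320,::-1],None,fx=5,fy=5,interpolation=cv2.INTER_CUBIC))
L3=None
def loc(n,d):
    v,u=np.mgrid[0:400,0:640]; oo,dr=ray(n,np.c_[u.ravel(),v.ravel()]);return ((oo+dr*d.ravel()[:,None]).reshape(400,640,3)-o)@R
z=np.load('pics/side3.npz')
for nm,(pp,dd,c) in dict(s3=(z['p'],z['d'],np.array([-31.3,84.9,91.6])),now=(p,d,R.T@(s['ee_pos']-o))).items():
    L=loc('side',dd)-c
    for zz in range(0,100,8):
        k=(abs(L[...,0])<110)&(abs(L[...,1])<110)&(abs(L[...,2]-zz)<4)&(pp.max(2)<75)
        q=L[k]
        if len(q)>5: print(nm,zz,k.sum(),np.percentile(q[:,:2],[5,50,95],axis=0).round(0).tolist())
E
```

```text
[364.35760901 261.4155185  121.6365192 ] [-90.53933562   0.88337237   5.50362945] [-7.35834157 -7.37122458 -0.651817  ]
s3 0 64 [[-41.0, -105.0], [-23.0, -59.0], [86.0, 4.0]]
s3 8 35 [[-29.0, -108.0], [3.0, -12.0], [89.0, 26.0]]
s3 16 7 [[85.0, -26.0], [87.0, -6.0], [91.0, 26.0]]
s3 24 27 [[83.0, -101.0], [87.0, -23.0], [100.0, 8.0]]
s3 32 124 [[-2.0, -103.0], [92.0, -40.0], [107.0, 10.0]]
s3 40 56 [[-15.0, -100.0], [95.0, -22.0], [109.0, 4.0]]
s3 48 16 [[-16.0, -14.0], [-6.0, -10.0], [10.0, 5.0]]
s3 56 18 [[-18.0, -15.0], [-10.0, -11.0], [4.0, 6.0]]
s3 64 13 [[-18.0, -14.0], [-13.0, -5.0], [-1.0, 6.0]]
s3 72 9 [[-15.0, -11.0], [-12.0, -1.0], [-6.0, 13.0]]
s3 80 13 [[-18.0, -14.0], [-15.0, -8.0], [-4.0, 8.0]]
s3 88 6 [[-16.0, -15.0], [-14.0, -9.0], [-10.0, 4.0]]
now 32 18 [[-14.0, -10.0], [-2.0, -6.0], [14.0, 5.0]]
now 40 18 [[-16.0, -10.0], [-10.0, -7.0], [11.0, 6.0]]
now 48 19 [[-16.0, -13.0], [-2.0, -8.0], [12.0, -3.0]]
now 56 16 [[-16.0, -14.0], [-12.0, -8.0], [-0.0, 8.0]]
now 64 9 [[-16.0, -17.0], [-14.0, -8.0], [4.0, 10.0]]
now 72 12 [[-16.0, -15.0], [-13.0, -5.0], [-5.0, 13.0]]
now 80 6 [[-16.0, -14.0], [-13.0, -10.0], [-11.0, 6.0]]
now 88 10 [[-17.0, -15.0], [-15.0, -6.0], [-11.0, 8.0]]
```

View pics/side8.png

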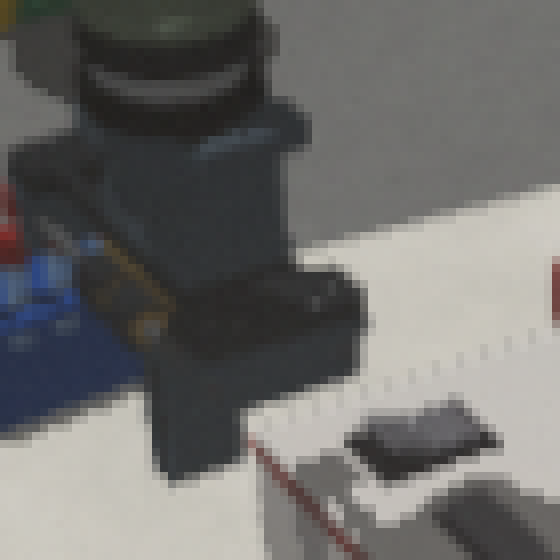

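View pics/top8.png

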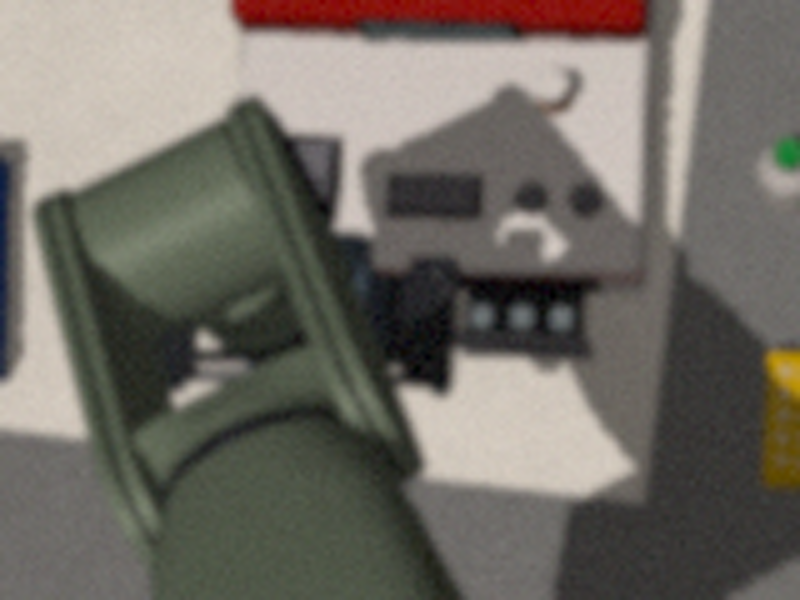

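```bash
python3 -m pendant '[{"delta_pos":[-1,-2,0],"twist":[0,0,0],"grip":0},{"delta_pos":[-2,-4,0],"twist":[0,0,0],"grip":0},{"delta_pos":[-3,-6,0],"twist":[0,0,0],"grip":0},{"delta_pos":[-4,-7,0],"twist":[0,0,0],"grip":0},{"delta_pos":[-4,-7,0],"twist":[0,0,0],"grip":0}]'
cat > rk.py <<'E'
from h import *
import sys
o=np.array([546.62,235.53,0]);a=np.radians(5.35);R=np.array([[np.cos(a),-np.sin(a),0],[np.sin(a),np.cos(a),0],[0,0,1]])
def pr(n,m):
    c=imaging.camera_info(n);K=np.array([[c['fx'],0,c['cx']],[0,c['fy'],c['cy']],[0,0,1.]])
    return cv2.projectPoints((np.atleast_2d(m)@R.T+o).astype(float),cv2.Rodrigues(np.array(c['R']))[0],np.array(c['t']),K,np.array([c['k1'],0,0,0,0]))[0].reshape(-1,2)
if __name__=='__main__':
    tag=sys.argv[1]
    p,d=imaging.grab_frame('side');np.savez(f'pics/{tag}.npz',p=p,d=d)
    f=12;u0,v0=268,118
    base=cv2.resize(p[v0:v0+28,u0:u0+34,::-1],None,fx=f,fy=f,interpolation=cv2.INTER_NEAREST)
    ims=[base.copy()]
    for th in(0,.4):
        im=base.copy()
        prof=[(-50-24*np.cos(th),91.5+24*np.sin(th)),(-50,91.5),(-50+24*np.cos(.4-th),91.5+24*np.sin(.4-th))]
        for y in(70,100):
            q=((pr('side',[(x,y,z) for x,z in prof])-[u0,v0]+.5)*f).astype(int)
            cv2.polylines(im,[q.reshape(-1,1,2)],False,(0,255,0) ,1)
        ims.append(im)
    im=np.vstack([np.hstack(ims[:1]+ims[1:2]),np.hstack([ims[2],base*0])]); cv2.imwrite(f'pics/{tag}.png',im[:600,:800])
E
python3 rk.py rk1; python3 w.py
```

```text
time_s: 7.6
ee_pos: [336.8, 266.7, 195.4]
ee_rot: [-89.9, -0.1, 5.4]
force: [0.1, 0.2, -0.1]
gripper_width: 0.5
t 7.65 in photometer [-206.    50.2  194.5] rot [-8.998e+01 -3.000e-02  5.370e+00] F [-0.2 -0.1 -0.5] w 0.4916103959949741
```

View pics/rk1.png

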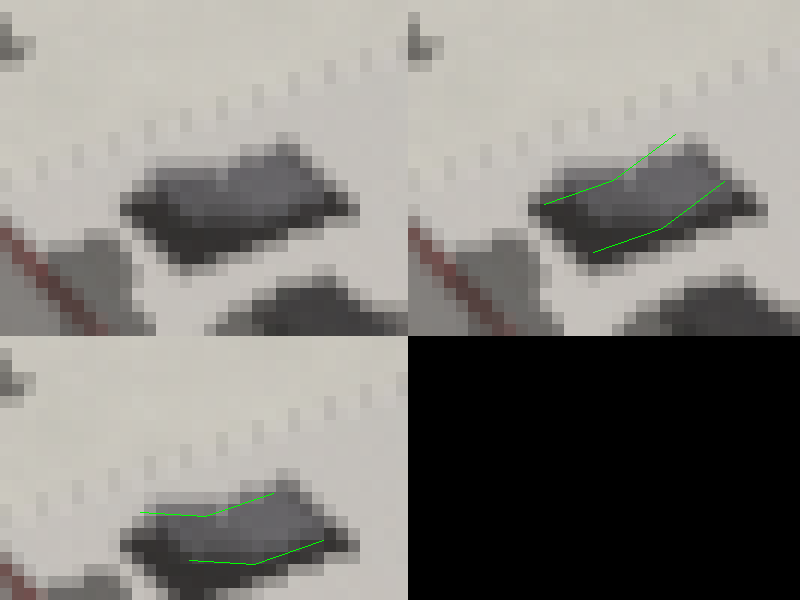

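```bash
python3 - <<'E'
from rk import *
f=12;u0,v0=268,118
out=[]
for nm,th in(('side0',0),('side0',None),('rk1',.4),('rk1',None)):
    p=np.load(f'pics/{nm}.npz')['p']
    im=cv2.resize(p[v0:v0+24,u0:u0+33,::-1],None,fx=f,fy=f,interpolation=cv2.INTER_NEAREST)
    if th is not None:
        prof=[(-50-24*np.cos(th),91.5+24*np.sin(th)),(-50,91.5),(-50+24*np.cos(.4-th),91.5+24*np.sin(.4-th))]
        for y in(70,100):
            q=((pr('side',[(x,y,z) for x,z in prof])-[u0,v0]+.5)*f).astype(int)
            cv2.polylines(im,[q.reshape(-1,1,2)],False,(0,255,0),1)
    out.append(im)
cv2.imwrite('pics/cmp.png',np.vstack([np.hstack(out[:2]),np.hstack(out[2:])]))
E
```

```text
(no output)
```

View pics/cmp.png

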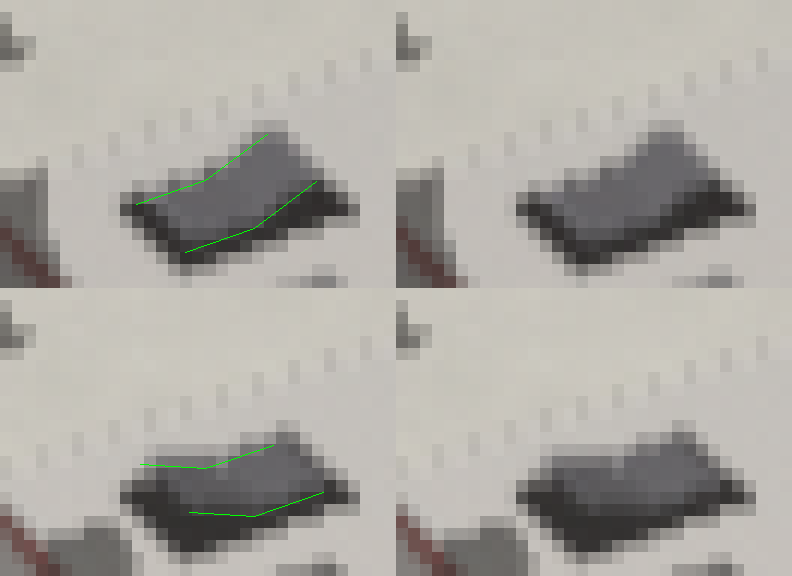

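```bash
python3 - <<'E'
from rk import *
P=np.mean([imaging.grab_frame('side')[0].astype(float).mean(2) for _ in range(6)],0); np.save('pics/on_avg.npy',P)
Q=np.load('pics/side0.npz')['p'].astype(float).mean(2)
np.set_printoptions(linewidth=200)
for nm,I in(('off',Q),('now',P)):
    print(nm); print(I[126:142,278:299].round(0).astype(int))
for th in(0,.2,.3,.4):
    print(th,(pr('side',[(-50-24*np.cos(th),y,91.5+24*np.sin(th)) for y in(70,100)]+[(-50+24*np.cos(.4-th),y,91.5+24*np.sin(.4-th)) for y in (70,100)])).round(1).tolist())
E
```

```text
off
[[192 192 191 191 193 193 193 192 183 193 195 181 191 193 189 189 189 188 189 189 188]
 [192 191 189 190 190 181 193 195 181 191 193 189 189 188 190 188 188 188 189 189 189]
 [191 190 179 191 193 181 190 194 188 189 186 167 161 164 189 189 189 188 188 189 189]
 [193 193 181 190 193 188 188 190 189 185 163 125 118 124 168 189 189 188 189 189 189]
 [190 193 189 189 189 189 190 188 186 163 124 104 104 107 130 169 189 189 189 189 189]
 [188 188 188 188 189 189 184 152 154 123 103 105 104 105 107 130 170 190 189 188 189]
 [188 190 189 184 155 166 150 102 113 104 104 105 104 105 104 109 120 172 188 189 188]
 [184 157 169 150 104 121 110 100 101 101 105 105 105 102  93  85  65 118 160 189 189]
 [132  90 115 114 100 100 100 101 100 101 102 105 105  84  65  50  46  53  98 159 189]
 [ 80  50  60  92 105 100 100 100 101 100 103 105  85  56  47  48  47  47  58 111 190]
 [149  82  49  60  92 105 100 104 100  87  86  80  55  50  47  54  77 143 145 152 190]
 [185 148  79  48  61  88  86  86  79  61  55  49  51  77 144 145 152 189 190 188 188]
 [189 185 148  79  50  57  63  55  50  51  69 117 14
[... 1267 characters left out ...]
  83  51  50  49  49  50  50  51  54  51  54  78 146 147 155 192 192 192 192]
 [160 188 152  82  50  50  49  49  48  50  71 120 146 155 192 192 192 192 192 192 192]
 [122 192 188 151  82  51  52  72 120 146 152 175 192 192 192 192 192 192 192 192 192]
 [113 161 192 188 153 120 147 153 176 192 192 192 193 192 192 188 156 167 192 192 192]
 [135 163 192 192 190 176 192 192 192 192 192 192 187 150 149 141  86 108 154 192 192]]
0 [[282.9, 138.5], [278.9, 134.5], [293.9, 132.6], [289.8, 128.7]]
0.2 [[283.0, 137.4], [279.0, 133.4], [294.3, 133.5], [290.2, 129.6]]
0.3 [[283.1, 136.8], [279.1, 132.8], [294.4, 134.0], [290.3, 130.1]]
0.4 [[283.3, 136.2], [279.2, 132.2], [294.4, 134.6], [290.3, 130.7]]
```

The measured edge shift puts the rocker at 0.3–0.4, mostly over. There's plenty of time, so I'll press again further from the pivot and with more force.

```bash
python3 w.py -27 85 110
```

```text
t 7.95 in photometer [-206.1   49.8  193.7] rot [-9.005e+01  8.000e-02  5.330e+00] F [-0.1 -0.4  1.2] w 0.8540197630583111
delta cm [17.92  8.34  3.53]
```

```bash
python3 -m pendant '[{"delta_pos":[5,0,1],"twist":[0,0,0],"grip":0},{"delta_pos":[10,2,2],"twist":[0,0,0],"grip":0},{"delta_pos":[15,4,3],"twist":[0,0,0],"grip":0},{"delta_pos":[17.9,7,3.5],"twist":[0,0,0],"grip":0},{"delta_pos":[17.9,9,3.5],"twist":[0,0,0],"grip":0}]'
python3 w.py -27 85 72
```

```text
time_s: 8.45
ee_pos: [515.6, 318.2, 100.9]
ee_rot: [-90.0, -0.0, 5.3]
force: [-1.7, -0.9, -1.1]
gripper_width: 0.4
t 8.45 in photometer [-23.2  85.2 100.9] rot [-9.002e+01 -1.000e-02  5.260e+00] F [-1.7 -0.9 -1.1] w 0.3683870151727749
delta cm [-0.38  2.89 -0.02]
```

```bash
python3 -m pendant '[{"delta_pos":[-0.3,1,0],"twist":[0,0,0],"grip":0},{"delta_pos":[-0.3,2,0],"twist":[0,0,0],"grip":0},{"delta_pos":[-0.3,2.6,0],"twist":[0,0,0],"grip":0},{"delta_pos":[-0.3,2.9,0],"twist":[0,0,0],"grip":0},{"delta_pos":[-0.3,3.2,0],"twist":[0,0,0],"grip":0}]'
python3 w.py -27 85 66
```

```text
time_s: 8.95
ee_pos: [508.9, 317.7, 73.5]
ee_rot: [-89.9, -0.1, 5.4]
force: [-0.6, -0.3, 0.1]
gripper_width: 0.5
t 8.95 in photometer [-29.9  85.3  73.5] rot [-89.94  -0.11   5.36] F [-0.6 -0.3  0.1] w 0.5033478991308983
delta cm [ 0.29  0.75 -0.03]
```

```bash
python3 -m pendant '[{"delta_pos":[0,0.1,0],"twist":[0,0,0],"grip":0},{"delta_pos":[0,0.2,0],"twist":[0,0,0],"grip":0},{"delta_pos":[0,0.3,0],"twist":[0,0,0],"grip":0},{"delta_pos":[0,0.3,0],"twist":[0,0,0],"grip":0},{"delta_pos":[0,0.3,0],"twist":[0,0,0],"grip":0}]'
python3 w.py -27 85 66
```

```text
time_s: 9.45
ee_pos: [508.8, 317.4, 69.6]
ee_rot: [-90.0, -0.0, 5.3]
force: [-0.8, -0.4, -0.9]
gripper_width: 0.4
t 9.45 in photometer [-30.   85.   69.6] rot [-8.999e+01 -1.000e-02  5.350e+00] F [-0.8 -0.4 -0.9] w 0.3881416153688873
delta cm [0.3  0.36 0.  ]
```

```bash
python3 -m pendant '[{"delta_pos":[0.4,0,0],"twist":[0,0,0],"grip":0},{"delta_pos":[0.4,0.1,0],"twist":[0,0,0],"grip":0},{"delta_pos":[0.4,0.2,0],"twist":[0,0,0],"grip":0},{"delta_pos":[0.4,0.3,0],"twist":[0,0,0],"grip":0},{"delta_pos":[0.4,0.3,0],"twist":[0,0,0],"grip":0}]'
```

```text
time_s: 9.95
ee_pos: [512.6, 317.7, 66.4]
ee_rot: [-90.0, 0.0, 5.3]
force: [0.4, -0.3, -0.1]
gripper_width: 0.4
```

```bash
python3 -m pendant '[{"delta_pos":[0,0.1,0],"twist":[0,0,0],"grip":0},{"delta_pos":[0,0.2,0],"twist":[0,0,0],"grip":0},{"delta_pos":[0,0.3,0],"twist":[0,0,0],"grip":0},{"delta_pos":[0,0.3,0],"twist":[0,0,0],"grip":0},{"delta_pos":[0,0.3,0],"twist":[0,0,0],"grip":0}]'
```

```text
time_s: 10.45
ee_pos: [512.8, 317.8, 65.8]
ee_rot: [-90.0, -0.1, 5.4]
force: [-2.8, -2.3, 12.6]
gripper_width: 0.4
```

```bash
python3 -m pendant '[{"delta_pos":[0,0.1,0],"twist":[0,0,0],"grip":0},{"delta_pos":[0,0.2,0],"twist":[0,0,0],"grip":0},{"delta_pos":[0,0.2,0],"twist":[0,0,0],"grip":0},{"delta_pos":[0,0.2,0],"twist":[0,0,0],"grip":0},{"delta_pos":[0,0.2,0],"twist":[0,0,0],"grip":0}]'
```

```text
time_s: 10.95
ee_pos: [512.8, 317.8, 65.6]
ee_rot: [-89.9, -0.1, 5.4]
force: [-5.2, -3.7, 21.5]
gripper_width: 0.6
```

```bash
python3 -m pendant '[{"delta_pos":[0,-2,0],"twist":[0,0,0],"grip":0},{"delta_pos":[-2,-5,0],"twist":[0,0,0],"grip":0},{"delta_pos":[-7,-6,-2],"twist":[0,0,0],"grip":0},{"delta_pos":[-12,-6,-5],"twist":[0,0,0],"grip":0},{"delta_pos":[-16,-6,-8],"twist":[0,0,0],"grip":0}]'
python3 w.py -200 -60 60
python3 - <<'E'
from rk import *
P=np.mean([imaging.grab_frame('side')[0].astype(float).mean(2) for _ in range(2)],0)
np.set_printoptions(linewidth=200); print(P[126:142,278:299].round(0).astype(int))
E
```

```text
time_s: 11.45
ee_pos: [369.0, 231.0, 121.7]
ee_rot: [-90.0, -0.0, 5.4]
force: [-0.3, -1.0, 0.2]
gripper_width: 0.5
t 11.45 in photometer [-177.2   12.1  121.7] rot [-8.997e+01 -5.000e-02  5.420e+00] F [-0.3 -1.   0.2] w 0.5406906764905387
delta cm [-2.29  6.16 -7.21]
[[ 47  49  50  49  52  67 118 165 182 197 197 184 194 196 191 191 192 191 192 191 192]
 [ 50  52  53  53  54  65 114 176 183 194 196 191 191 191 191 191 191 191 191 191 191]
 [ 54  55  54  56  56  74 123 176 191 191 191 191 191 191 191 192 191 192 191 192 191]
 [ 56  56  55  55  60  88 132 166 191 192 191 192 187 156 174 192 192 191 192 192 192]
 [ 55  56  55  55  62  94 135 170 191 187 156 167 148 114 122 174 192 192 192 192 192]
 [ 54  54  56  56  66 100 138 154 168 154 107 122 102 108  98 124 174 191 191 192 191]
 [ 58  67  70  66  70  92 112 110 120 112 101 100 102 103 108  88 124 175 191 192 192]
 [ 90  80  80  69  78  84  90  90  92  97 102 101 102 101 102 100  93 120 162 192 192]
 [ 87  69  67  56  77  92  89  90  90  91  98 102 102 102  95  86  86  55  98 162 192]
 [ 82  48  48  49  59  82  86  78  81  82  85  94  86  86  72  60  55  47  59 111 192]
 [151  81  47  48  48  55  68  57  60  61  68  70  61  55  49  55  76 145 146 154 192]
 [187 152  82  48  47  46  46  44  45  48  52  49  52  78 145 147 156 191 192 192 192]
 [192 187 151  81  48  48  47  47  45  47  69 119 145 155 192 192 192 192 192 192 192]
 [192 193 188 151  80  48  48  69 119 146 152 175 192 192 192 192 192 192 192 192 192]
 [184 182 174 168 136 115 146 152 175 192 192 192 192 192 192 190 175 174 192 192 192]
 [163 160 147 148 155 160 192 192 192 192 192 192 190 174 169 155 132 133 167 192 192]]
```

After 21 N at the stop the picture is unchanged, so the rocker is at its stop and on. Next is the tray: I'll get in front of it, then lower.

```bash
python3 -m pendant '[{"delta_pos":[-3,0,-3],"twist":[0,0,0],"grip":0},{"delta_pos":[-3.2,0,-6],"twist":[0,0,0],"grip":0},{"delta_pos":[-3.2,2,-7.2],"twist":[0,0,0],"grip":0},{"delta_pos":[-3.2,5,-7.2],"twist":[0,0,0],"grip":0},{"delta_pos":[-3.2,5,-7.2],"twist":[0,0,0],"grip":0}]'
python3 w.py -200 -60 22
python3 - <<'E'
from h import *
p,d=imaging.grab_frame('side'); cv2.imwrite('pics/side9.png',cv2.resize(p[80:220,230:380,::-1],None,fx=4.2,fy=4.2,interpolation=cv2.INTER_CUBIC))
E
```

```text
time_s: 12.05
ee_pos: [343.2, 155.6, 69.3]
ee_rot: [-90.1, 0.4, 5.3]
force: [-0.2, -0.1, 0.0]
gripper_width: 0.4
t 12.05 in photometer [-210.   -60.6   69.3] rot [-90.1    0.35   5.29] F [-0.2 -0.1  0. ] w 0.3701719167499559
delta cm [1.03 4.73 0.07]
```

View pics/side9.png

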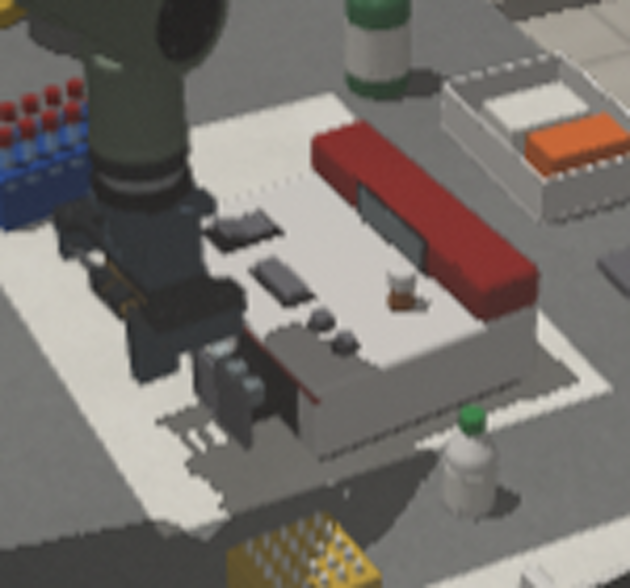

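```bash
python3 -m pendant '[{"delta_pos":[0,1.5,0],"twist":[0,0,0],"grip":0},{"delta_pos":[0,3,0],"twist":[0,0,0],"grip":0},{"delta_pos":[0,4.5,0],"twist":[0,0,0],"grip":0},{"delta_pos":[0,5.2,0],"twist":[0,0,0],"grip":0},{"delta_pos":[0.8,5.2,0],"twist":[0,0,0],"grip":0}]'
python3 w.py -175 -60 16
python3 - <<'E'
from h import *
p,d=imaging.grab_frame('side'); cv2.imwrite('pics/side10.png',cv2.resize(p[80:220,230:380,::-1],None,fx=4.2,fy=4.2,interpolation=cv2.INTER_CUBIC))
E
```

```text
time_s: 12.6
ee_pos: [352.9, 157.7, 19.5]
ee_rot: [-90.0, 0.1, 5.4]
force: [-0.7, -0.7, 0.7]
gripper_width: 0.5
t 12.6 in photometer [-200.1  -59.4   19.5] rot [-9.002e+01  8.000e-02  5.400e+00] F [-0.7 -0.7  0.7] w 0.49170661874507715
delta cm [ 2.51  0.35 -0.06]
```

View pics/side10.png

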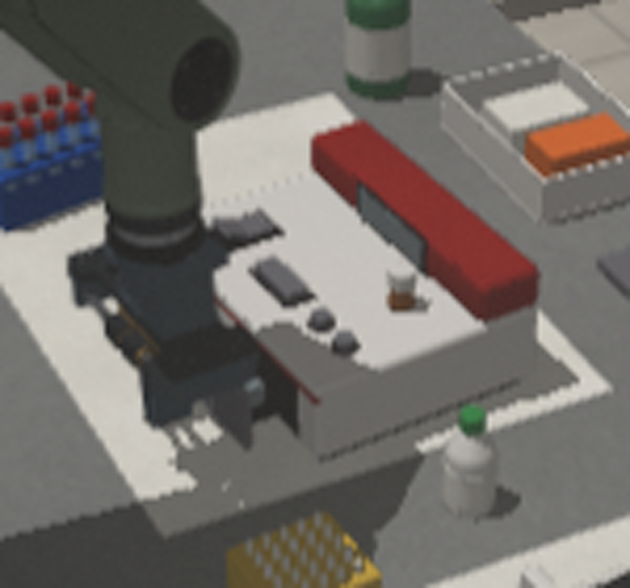

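```bash
python3 -m pendant '[{"delta_pos":[0.8,0.1,0],"twist":[0,0,0],"grip":0},{"delta_pos":[1.6,0.1,0],"twist":[0,0,0],"grip":0},{"delta_pos":[2.2,0.1,0],"twist":[0,0,0],"grip":0},{"delta_pos":[2.8,0.1,0],"twist":[0,0,0],"grip":0},{"delta_pos":[3.4,0.1,0],"twist":[0,0,0],"grip":0}]'; python3 w.py -134 -60 18
```

```text
time_s: 13.15
ee_pos: [386.7, 160.6, 18.4]
ee_rot: [-90.0, 0.1, 5.3]
force: [-2.6, 0.6, 2.9]
gripper_width: 0.7
t 13.15 in photometer [-166.2  -59.7   18.4] rot [-90.01   0.13   5.32] F [-2.6  0.6  2.9] w 0.6723581924160285
delta cm [ 3.22  0.03 -0.03]
```

Contact at about 2.6 N. I'll keep pushing at that height.

```bash
python3 -m pendant '[{"delta_pos":[0.5,0,0],"twist":[0,0,0],"grip":0},{"delta_pos":[1,0,0],"twist":[0,0,0],"grip":0},{"delta_pos":[1.5,0,0],"twist":[0,0,0],"grip":0},{"delta_pos":[2.0,0,0],"twist":[0,0,0],"grip":0},{"delta_pos":[2.4,0,0],"twist":[0,0,0],"grip":0}]'; python3 w.py -134 -60 18
```

```text
time_s: 13.65
ee_pos: [411.3, 162.9, 18.3]
ee_rot: [-90.0, 0.0, 5.4]
force: [-2.7, -2.1, 1.1]
gripper_width: 0.7
t 13.65 in photometer [-141.5  -59.7   18.3] rot [-9.002e+01  3.000e-02  5.350e+00] F [-2.7 -2.1  1.1] w 0.6987059055110317
delta cm [ 0.75  0.03 -0.03]
```

```bash
python3 -m pendant '[{"delta_pos":[0.2,0,0],"twist":[0,0,0],"grip":0},{"delta_pos":[0.4,0,0],"twist":[0,0,0],"grip":0},{"delta_pos":[0.6,0,0],"twist":[0,0,0],"grip":0},{"delta_pos":[0.8,0,0],"twist":[0,0,0],"grip":0},{"delta_pos":[0.8,0,0],"twist":[0,0,0],"grip":0}]'; python3 w.py -134 -60 18
```

```text
time_s: 14.15
ee_pos: [419.4, 163.9, 18.4]
ee_rot: [-90.0, -0.0, 5.3]
force: [-1.4, -1.4, -0.5]
gripper_width: 0.7
t 14.15 in photometer [-133.3  -59.5   18.4] rot [-8.999e+01 -2.000e-02  5.350e+00] F [-1.4 -1.4 -0.5] w 0.6939847228338029
delta cm [-0.07  0.04 -0.05]
```

```bash
python3 -m pendant '[{"delta_pos":[0.1,0,0],"twist":[0,0,0],"grip":0},{"delta_pos":[0.2,0,0],"twist":[0,0,0],"grip":0},{"delta_pos":[0.3,0,0],"twist":[0,0,0],"grip":0},{"delta_pos":[0.4,0,0],"twist":[0,0,0],"grip":0},{"delta_pos":[0.4,0,0],"twist":[0,0,0],"grip":0}]'; python3 w.py -134 -60 18
python3 - <<'E'
from h import *
p,d=imaging.grab_frame('side'); cv2.imwrite('pics/side11.png',cv2.resize(p[80:220,230:380,::-1],None,fx=4.2,fy=4.2,interpolation=cv2.INTER_CUBIC))
E
```

```text
time_s: 14.65
ee_pos: [421.3, 164.0, 18.4]
ee_rot: [-90.0, 0.2, 5.3]
force: [-6.3, -1.2, 4.7]
gripper_width: 0.2
t 14.65 in photometer [-131.5  -59.5   18.4] rot [-90.     0.21   5.33] F [-6.3 -1.2  4.7] w 0.18787684364157967
delta cm [-0.25  0.05 -0.05]
```

View pics/side11.png

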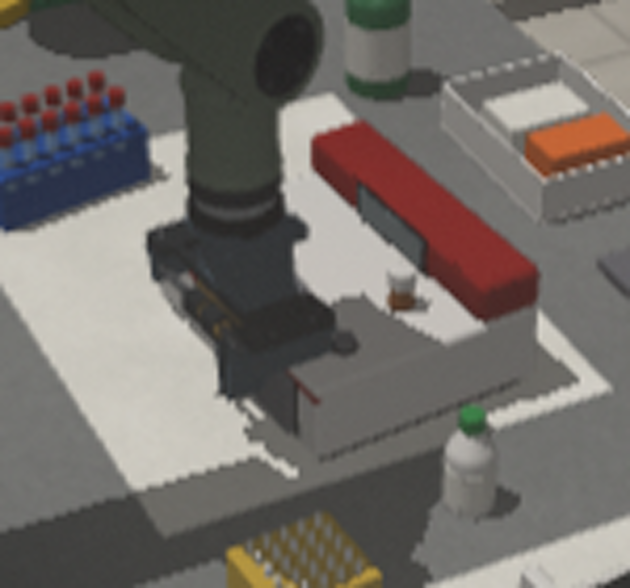

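```bash
python3 -m pendant '[{"delta_pos":[0.1,0,0],"twist":[0,0,0],"grip":0},{"delta_pos":[0.2,0,0],"twist":[0,0,0],"grip":0},{"delta_pos":[0.3,0,0],"twist":[0,0,0],"grip":0},{"delta_pos":[0.3,0,0],"twist":[0,0,0],"grip":0},{"delta_pos":[0.3,0,0],"twist":[0,0,0],"grip":0}]'; python3 w.py -134 -60 18
```

```text
time_s: 15.2
ee_pos: [421.0, 164.0, 18.3]
ee_rot: [-90.0, 0.6, 5.3]
force: [-14.2, 0.8, 11.1]
gripper_width: -0.0
t 15.2 in photometer [-131.7  -59.5   18.3] rot [-90.02   0.55   5.3 ] F [-14.2   0.8  11.1] w -0.009231132848800219
delta cm [-0.23  0.04 -0.05]
```

```bash
python3 -m pendant '[{"delta_pos":[-1,0,0],"twist":[0,0,0],"grip":0},{"delta_pos":[-3,0,0],"twist":[0,0,0],"grip":0},{"delta_pos":[-7,0,0],"twist":[0,0,0],"grip":0},{"delta_pos":[-9,-3,0],"twist":[0,0,0],"grip":0},{"delta_pos":[-9,-8,0],"twist":[0,0,0],"grip":0}]'
python3 -m pendant '[{"delta_pos":[0,-2,2],"twist":[0,0,0],"grip":0},{"delta_pos":[0,-5,4],"twist":[0,0,0],"grip":0},{"delta_pos":[0,-6,6],"twist":[0,0,0],"grip":0},{"delta_pos":[0,-6,6],"twist":[0,0,0],"grip":0},{"delta_pos":[0,-6,6],"twist":[0,0,0],"grip":0}]'
python3 w.py -60 0 90
python3 - <<'E'
from h import *
o=np.array([546.62,235.53,0]);a=np.radians(5.35);R=np.array([[np.cos(a),-np.sin(a),0],[np.sin(a),np.cos(a),0],[0,0,1]])
p,d=imaging.grab_frame('side'); cv2.imwrite('pics/side12.png',cv2.resize(p[80:220,230:380,::-1],None,fx=4.2,fy=4.2,interpolation=cv2.INTER_CUBIC))
v,u=np.mgrid[0:400,0:640]; oo,dr=ray('side',np.c_[u.ravel(),v.ravel()]);L=(oo+dr*d.ravel()[:,None]-o)@R
pv=p.reshape(-1,3)
for lo,hi in((-105,-15),(-138,-112),(0,120)):
    k=(L[:,1]>lo+3)&(L[:,1]<hi-3)&(L[:,2]>25)&(L[:,2]<68)&(L[:,0]<-95)&(L[:,0]>-170); print(lo,hi,k.sum(),np.percentile(L[k,0],[10,25,50,75]).round(1),np.median(pv[k],0))
E
```

```text
time_s: 15.7
ee_pos: [331.9, 154.8, 97.1]
ee_rot: [-90.1, 0.4, 5.4]
force: [0.8, 0.2, -0.4]
gripper_width: 0.4
time_s: 16.2
ee_pos: [331.3, 216.0, 158.4]
ee_rot: [-90.0, -0.1, 5.4]
force: [-0.1, 0.0, -0.4]
gripper_width: 0.4
t 16.2 in photometer [-216.3    0.6  158.4] rot [-89.98  -0.09   5.42] F [-0.1  0.  -0.4] w 0.44070859026689396
delta cm [15.61  6.87 -0.08]
-105 -15 124 [-116.1 -114.6 -113.5 -112.3] [64.  63.  62.5]
-138 -112 40 [-107.2 -106.7 -105.2 -103.1] [103.  101.5  98.5]
0 120 137 [-106.5 -105.9 -104.7 -103. ] [127. 124. 121.]
```

View pics/side12.png

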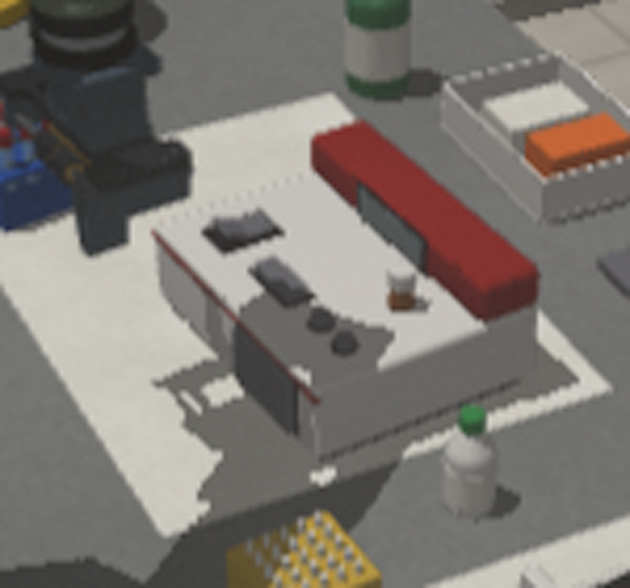

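The tray is home: its plate stands 8.5 mm proud of the front face in depth, against a nominal 8 mm, and it hit a hard stop at 14 N. Now the start bar.

```bash
python3 -m pendant '[{"delta_pos":[5,0,0],"twist":[0,0,0],"grip":0},{"delta_pos":[10,2,0],"twist":[0,0,0],"grip":0},{"delta_pos":[14,4,0],"twist":[0,0,0],"grip":0},{"delta_pos":[15.6,6,0],"twist":[0,0,0],"grip":0},{"delta_pos":[15.6,6.5,0],"twist":[0,0,0],"grip":0}]'
python3 -m pendant '[{"delta_pos":[0,0.5,0],"twist":[0,0,0],"grip":0},{"delta_pos":[0,1,0],"twist":[0,0,0],"grip":0},{"delta_pos":[0,1.2,0],"twist":[0,0,0],"grip":0},{"delta_pos":[0,1.2,0],"twist":[0,0,0],"grip":0},{"delta_pos":[0,1.2,0],"twist":[0,0,0],"grip":0}]'
python3 w.py -59 0 71
python3 - <<'E'
from h import *
p,d=imaging.grab_frame('side'); cv2.imwrite('pics/side13.png',cv2.resize(p[80:200,250:370,::-1],None,fx=5,fy=5,interpolation=cv2.INTER_CUBIC))
E
```

```text
time_s: 16.75
ee_pos: [486.7, 228.6, 89.8]
ee_rot: [-90.1, 0.3, 5.2]
force: [-0.8, 1.1, -0.2]
gripper_width: 0.1
time_s: 17.25
ee_pos: [486.1, 230.6, 82.2]
ee_rot: [-90.0, -0.1, 5.4]
force: [0.5, -0.7, -0.8]
gripper_width: 0.6
t 17.25 in photometer [-60.7   0.7  82.2] rot [-8.997e+01 -8.000e-02  5.370e+00] F [ 0.5 -0.7 -0.8] w 0.581635783292959
delta cm [ 0.17  1.12 -0.07]
```

View pics/side13.png

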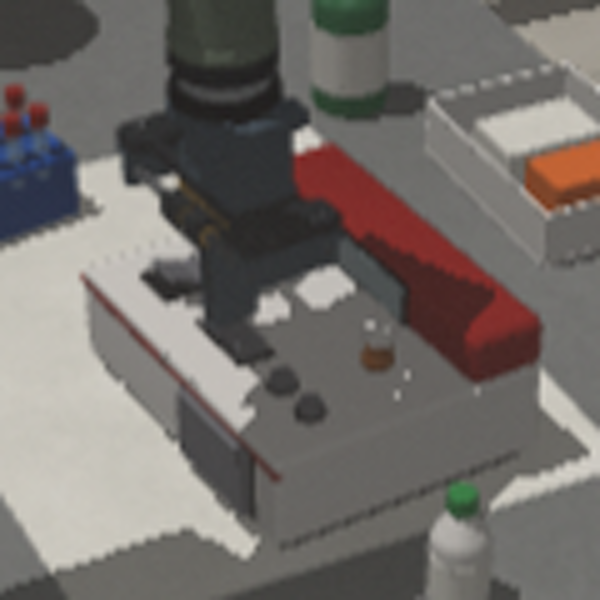

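The fingers are over the bar, clear of the keys at (282,380) and (310,408). Pressing.

```bash
python3 -m pendant '[{"delta_pos":[0.1,0.5,0],"twist":[0,0,0],"grip":0},{"delta_pos":[0.1,0.9,0],"twist":[0,0,0],"grip":0},{"delta_pos":[0.1,1.2,0],"twist":[0,0,0],"grip":0},{"delta_pos":[0.1,1.5,0],"twist":[0,0,0],"grip":0},{"delta_pos":[0.1,1.8,0],"twist":[0,0,0],"grip":0}]'; python3 w.py
```

```text
time_s: 17.8
ee_pos: [487.2, 230.5, 64.0]
ee_rot: [-90.0, 0.0, 5.4]
force: [-6.3, -3.2, 31.1]
gripper_width: 0.6
t 17.8 in photometer [-59.7   0.5  64. ] rot [-90.     0.     5.35] F [-6.3 -3.2 31.1] w 0.5565671540454636
```

```bash
python3 -m pendant '[{"delta_pos":[0,0.2,0],"twist":[0,0,0],"grip":0},{"delta_pos":[0,0.3,0],"twist":[0,0,0],"grip":0},{"delta_pos":[0,0.3,0],"twist":[0,0,0],"grip":0},{"delta_pos":[0,0.3,0],"twist":[0,0,0],"grip":0},{"delta_pos":[0,0.3,0],"twist":[0,0,0],"grip":0}]'; python3 w.py
```

```text
time_s: 18.3
ee_pos: [487.2, 230.4, 64.1]
ee_rot: [-90.0, -0.1, 5.4]
force: [-7.5, -2.7, 25.4]
gripper_width: 0.1
t 18.3 in photometer [-59.6   0.5  64.1] rot [-89.97  -0.09   5.35] F [-7.5 -2.7 25.4] w 0.10563398556607932
```

```bash
python3 -m pendant '[{"delta_pos":[0,0,0],"twist":[0,0,0],"grip":0},{"delta_pos":[0,0,0],"twist":[0,0,0],"grip":0},{"delta_pos":[0,0,0],"twist":[0,0,0],"grip":0},{"delta_pos":[0,0,0],"twist":[0,0,0],"grip":0},{"delta_pos":[0,-3,0],"twist":[0,0,0],"grip":0}]'
python3 -m pendant '[{"delta_pos":[0,-4,0],"twist":[0,0,0],"grip":0},{"delta_pos":[0,-8,0],"twist":[0,0,0],"grip":0},{"delta_pos":[-5,-9,0],"twist":[0,0,0],"grip":0},{"delta_pos":[-10,-9,0],"twist":[0,0,0],"grip":0},{"delta_pos":[-15,-9,0],"twist":[0,0,0],"grip":0}]'
python3 -m pendant '[{"delta_pos":[-1,0,0],"twist":[0,0,0],"grip":0},{"delta_pos":[-2,0,0],"twist":[0,0,0],"grip":0},{"delta_pos":[-2,0,0],"twist":[0,0,0],"grip":0},{"delta_pos":[-2,0,0],"twist":[0,0,0],"grip":0},{"delta_pos":[-2,0,0],"twist":[0,0,0],"grip":0}]'
python3 - <<'E'
from h import *
for n in('side','top'):
    p,d=imaging.grab_frame(n); np.savez(f'pics/{n}F.npz',p=p,d=d)
    a=np.s_[90:210,230:380] if n=='side' else np.s_[120:240,120:330]
    cv2.imwrite(f'pics/{n}F.png',cv2.resize(p[a][:,:,::-1],None,fx=3.8,fy=3.8,interpolation=cv2.INTER_CUBIC))
np.set_printoptions(linewidth=200)
P=np.load('pics/sideF.npz')['p'].astype(float).mean(2);Q=np.load('pics/on_avg.npy')
print(np.abs(P-Q)[128:140,278:299].max(),np.abs(P-Q)[128:140,278:299].mean())
Q=np.load('pics/side0.npz')['p'].astype(float).mean(2)
print(P[139:156,288:306].round(0).astype(int));print(Q[139:156,288:306].round(0).astype(int))
E
```

```text
time_s: 18.8
ee_pos: [485.5, 229.7, 89.2]
ee_rot: [-90.1, 0.2, 5.4]
force: [-0.0, 0.7, 0.9]
gripper_width: 0.6
time_s: 19.3
ee_pos: [337.5, 216.3, 180.4]
ee_rot: [-90.0, -0.0, 5.3]
force: [0.3, 0.9, -0.9]
gripper_width: 0.2
time_s: 19.8
ee_pos: [320.2, 215.0, 180.3]
ee_rot: [-90.0, -0.0, 5.3]
force: [0.2, -1.0, 0.8]
gripper_width: 0.8
70.50000000000001 1.624559082892416
[[153 176 192 191 193 193 192 193 192 193 193 192 193 192 192 192 193 192]
 [192 193 192 193 192 190 175 175 192 192 193 191 192 192 191 192 192 192]
 [192 193 190 174 170 155 133 132 167 193 192 192 192 191 192 192 192 192]
 [193 190 171 132 125 106 102 104 122 165 176 192 191 192 192 192 192 192]
 [189 157 137  93 104 102 103 102 103 118 141 176 191 193 192 191 192 192]
 [184 110  92  74  92 104 103 103 103 104 110 141 178 192 193 192 192 192]
 [189 151  85  61  75  93 104 102 104 102 103 110 139 176 192 192 193 191]
 [192 189 151  63  61  73  93 103 102 103 102 102 108 138 177 191 193 193]
 [192 193 187 142  64  62  73  87  87  88 103 103 103 109 140 178 192 193]
 [192 192 192 187 141  62  60  63  64  68  89 102 10
[... 1124 characters left out ...]
107 138 175 190 189 189]
 [189 189 185 139  61  60  69  91 102 100 100 101 101 107 138 175 190 190]
 [190 189 190 185 138  60  60  71  91 102 101 101 103 100 100 147 189 190]
 [189 189 190 189 184 140  82  59  70  91 101  92  86  83  73 102 151 189]
 [190 190 189 190 189 185 150  82  59  71  86  73  63  60  57  50  73 154]
 [189 189 189 189 189 189 186 150  82  59  65  59  57  56  65  93 141 154]
 [189 190 189 189 190 189 190 185 147  60  56  63  75 141 147 159 189 188]
 [189 190 189 189 190 190 190 189 185 145 141 145 150 190 189 187 169 154]
 [189 189 190 189 190 189 190 189 190 189 189 190 190 189 190 184 124 100]
 [164 189 190 189 189 190 190 190 189 190 189 190 190 190 187 165  89  97]]
```

View pics/sideF.png

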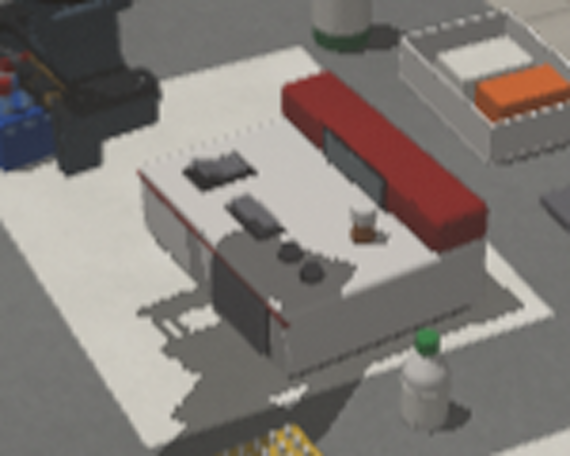

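View pics/topF.png

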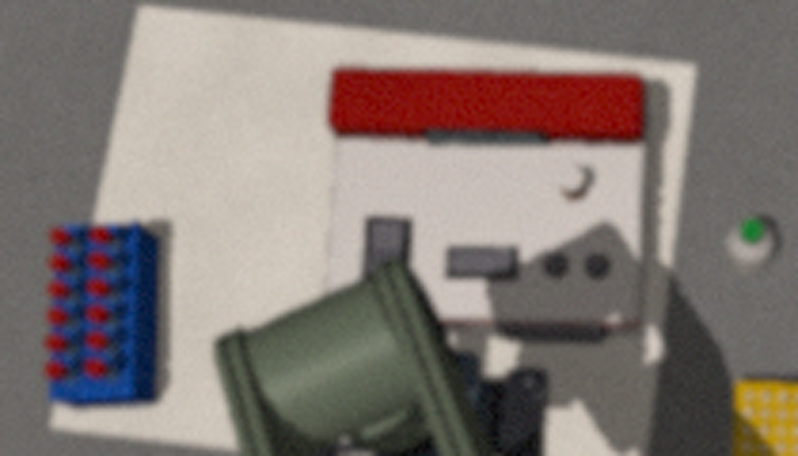

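The final views show the bar back up (its edges match the first picture), the rocker unchanged from its on position and the tray home. The vial is still at (575,182) in the top crop, the bottle and rack haven't moved, and the arm is clear.

```bash
python3 -c "
from workcell import job; job.job_done()"
```

```text
the job is handed in; nothing more can be done
```

I handed the job in at about 20 s. All three steps were done in the order asked, with shut fingers and nothing picked up.

- **Rocker:** I pressed the far half to a hard stop at about 13 N. The first picture left it unclear whether it was fully over, so I pressed again to 21 N. The height and the picture did not change.
- **Tray:** I pushed it until it stopped at 14 N. The plate measured 8.5 mm ahead of the front face, against a nominal 8 mm.
- **Start bar:** I pressed it to its stop at about 25–31 N, held it for about a second and let it go. Its outline in the last picture matches the first.

**Last checks:** the arm was clear and read no force. The keys had not been touched, and the vial, bottle and rack looked unmoved in both views. I did not look again at the mixer, its two tubes or the jar, which the arm never went near.

**Disagreements:**
- The fingertips touched things about 25 mm higher than the reported tool position, so I set heights by force and by the pictures.
- Edge measurements of the rocker in the pictures gave 0.27–0.40 rad. My evidence that it is fully on is the hard stop. Its height also agrees with the start bar's stop to within about 1 mm.

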